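Slide the drilled plate out of the nest and down the chute

ROBOT

A 6-joint arm with a two-finger parallel gripper is mounted at the origin on a cart in front of the work surface, level with it; the furniture and walls round the work are solid. World frame = base frame: x ahead of the robot, y to its left, z up, the work surface at z = 0. Lengths are in m, angles in rad, forces in N, time in s.
With the tool pointing down it reaches from about 0.375 to 0.975 m from the base axis. Payload 3.8 kg.
Tool frame: the origin (TCP) lies midway between the tips of the shut fingers; the grasp point (between the pads) lies 19 mm behind it; z points along the fingers, y is the line along which they close (so a half turn about z gives the same grasp; the last joint's range is limited). The gripper opens to 85 mm and grips with 20 to 120 N. Pads are 22 mm wide; open, the fingers measure 114 mm over their backs; the gripper's body (76 mm by 85 mm) begins 54 mm behind the grasp point. The pads swing forward as they close: fully open they stand 13 mm farther back than shut.
Start: joints at [-1.203, 0.264, 1.604, -0, 1.274, -0.037], TCP at [0.266, -0.62, 0.208] pointing down, gripper open.
Joint ranges: [-2.63, 2.63], [-0.94, 2.18], [0.31, 2.57], [-1.31, 4.45], [0, 2.66], [-2.55, 2.55]. Speed limits (rad/s): [2.57, 2.57, 3.14, 3.14, 3.14, 3.14].

INTERFACE

Orientations are given as a rotation vector (axis times angle).
In Python, from workcell import read_state, vision, ticket gives the robot as it stands. The module is installed in compiled form; this text tells all that it offers.
- The arm moves only by the tool jog_arm, never from a script. Its arguments are lists of equal length, an entry for each row: "turn": the turn, a rotation vector about the tool's x, y, z in rad, a list of three; "delta_pos": the shift along the tool's x, y, z in m, a list of three; "gripper": the finger opening in m, from 0 to 0.0854. In form: {"turn": [[rx, ry, rz], ...], "delta_pos": [[dx, dy, dz], ...], "gripper": [gripper, ...]}. A call has 1 to 20 rows; each row shifts and turns the commanded pose from where the row before left it, along the tool's axes as they then stand; what a row does not reach is not made up. A row lasts 1/12 s, in which the tool goes at most 41.7 mm and 7.16 degrees, less where a joint would pass 70% of its speed; a pose out of reach is approached as far as the arm can. A call with a gripper value outside its range is refused whole. The fingers move at their own pace and stop on an object; "grip_force" is the grip in N (left out, the last holds). Time passes only in rows, so rows that do not move let the fingers close. It gives the time, the measured TCP pose, the force, the opening and the grip force at its end, in the units of the state.
- read_state(): the state, without advancing time (a new reading comes with each control period).
- vision.read_camera(name): name is "side" or "top"; returns the picture (384x512x3 uint8, red, green, blue); there is no depth.
- vision.calibration(name): a dict with "vfov" (degrees; the focal length in pixels is half the picture's height over the tangent of half this angle, whatever the lens; pixels are square), "cx", "cy" (the principal point, pixels), "R" (3x3) and "t" (3): a world point X has camera coordinates R X + t. Camera axes: x right, y down, z forward; pixel columns grow to the right and rows downward; lengths in m; the calibration is good to about 2 mm. A picture is of the moment at which its call begins. calibration takes no time and is no camera call.
- ticket.finish_job(): hands the job in; it is judged then, once.
The state is a dict: "time": time; "q": joint angles; "joint_vel": joint speeds; "joint_torque": joint torques, N m; "tool_pos": TCP position; "tcp_rot": TCP orientation; "wrist_force": force on the tool from outside, world axes, zero at the start; "torque": the same for the moment, N m; "width": opening from 0.0 (shut) to 1.0 (fully open); "grip_force": force on a finger pad.
Only numpy, scipy, OpenCV 4.12 (cv2) and the standard library are available. Lean on these libraries where they do the work, as an engineer would, in place of code of your own. Each camera call takes 0.05 s, during which the arm holds its last target. There are 200 camera calls.

TASK

The plate in the drilling nest is finished: swing the end gate right open, then press your fingertips lightly on the plate (never more than 15 N, or its drilling burrs are ground into the sprung pad under it) and slide it out over the lip, without lifting it, so that it drops down the chute into the catch tray. Then swing the gate fully shut again, ready for the next plate. Leave the things around the jig where they are.

Things in the scene. Friction and masses are not known exactly. Their poses are not given: they have to be found in the camera images.
- jig: the drilling jig, fixed: a plywood riser with a steel nest on top, a grey sheet chute and a catch tray at its right end. Origin on the worktop straight below the middle of the lip's outer edge; +z up. The plate leaves along the jig's -y axis. Offsets below are in this frame, in mm. Its metal is smooth and oiled.
- lip (a point): middle of the lip's outer edge, on its top: at (0, 0, 68.5). The fixed lip runs back from y = 0 to 16. Below it begins the chute, 82 wide inside, which falls from (y 6, z 50) to (y -85, z 6).
- nest (a point): middle of the nest's floor, a sprung steel pad at (0, 55, 70), y 18 to 93. It starts to sink at about 2 N, then 1 mm per 26 N. Walls on three sides, tops z 78, 3 mm above the plate, inner faces x -34 and 32, back y 94: no room beside the plate for a finger; open toward -y. A spring plunger in the near wall at y 54.5 presses the plate's side with 3.5 N until its back edge has passed.
- tray (a point): middle of the catch tray's floor, at (0, -137, 6). Level floor y -85 to -190, 82 wide inside, walls 26 high.
- plate: the drilled plate: bright steel, 64 (jig x) x 76 (jig y) x 5 thick, 0.13 to 0.25 kg, four 6 mm holes near the corners. Origin: centre of its underside. Starts on the pad, centre at (0, 54.5, 70). Fingertips pressed on it with 7 to 11 N carry it along; under about 5 N they may slip. Once let go with its centre past the lip's edge it tips off by itself. No pose is given while fingers touch it.
- gate (a joint): angle of the end gate, a steel bar 9 wide, z 70.5 to 82.5, lying across the lip in front of the plate. 0 = shut against its stop (bar along -x from the pivot); grows as it swings level out over the chute; 1.57 = along -y, beside the chute; stop at 1.75. It stays where it is left; about 1 N at the peg moves it.
- gate_pivot (a point): the gate's upright pivot, at the height of the bar's top: at (50, 10.5, 82.5).
- gate_peg (a point): centre of the top of the gate's knurled upright peg, the handle to move it by: 12 mm thick, 30 mm tall, 85 mm from the gate's pivot; its top is 112.5 mm above the worktop.
- blanks: bystander: a stack of three plain undrilled plates, 64 x 76 x 15 mm in all, beyond the back of the nest; origin at the centre of its underside
- pin_vice: bystander: a small steel pin vice (hand drill), 122 mm long, 12 mm thick, lying on the robot's side of the jig; origin under the middle of its handle
- glue: bystander: a glue bottle with a red spout, 37 x 38 x 108 mm, standing on the far side of the nest; origin at the centre of its underside
- paint_pot: bystander: a green paint pot, 28 mm across, 32 mm tall, standing on the robot's side of the chute; origin at the centre of its underside

How it is judged:
By the outcome, as a careful person would: the job done as asked, in the order asked, and still so for the second after the job is handed in, with the robot touching nothing.
It also fails if it takes over 64 s, if anything falls off the work surface, if the arm or the gripper's body presses on something with over 40 N, if the wrist force passes 120 N, or if a joint passes its speed limit or range.

## Working session

There is one attempt and no reset: what is moved stays moved. The work goes in short steps, Python scripts to look and compute and a tool call to move; the robot and the scene stay as the last step left them, time stands still between calls to the robot, and variables do not carry over. Pictures are saved under pics/ and viewed, at most 10 in all, crops included, and the job is handed in when it is done.

Besides the shell and the picture viewer there is one more tool, called by a JSON object that holds its "op" and its "data". jog_arm: Moves the arm, as the interface text tells. Its arguments: {"type":"object","properties":{"turn":{"type":"array","items":{"type":"array","items":{"type":"number"}}},"delta_pos":{"type":"array","items":{"type":"array","items":{"type":"number"}}},"gripper":{"type":"array","items":{"type":"number"}},"grip_force":{"type":"number"}},"required":["turn","delta_pos","gripper"]}

```bash
mkdir -p pics
python3 - <<'E'
from workcell import read_state, vision
import cv2, numpy as np
print(read_state())
for n in("side","top"):
    c=vision.calibration(n);print(n,c)
    cv2.imwrite(f"pics/{n}0.png",cv2.resize(vision.read_camera(n)[:,:,::-1],(800,600),interpolation=cv2.INTER_CUBIC))
E
```

```text
{'time': 0.0, 'q': array([-1.20290349e+00,  2.64744914e-01,  1.60537978e+00,  1.23581929e-05,
        1.27368793e+00, -3.69144941e-02]), 'joint_vel': array([-0.00042393,  0.00080584,  0.00077599, -0.00202413, -0.00021889,
        0.00107031]), 'joint_torque': array([-9.88131760e-04, -5.15113771e+01, -3.67317331e+01, -2.13405915e-04,
        1.29055709e-02, -1.08384708e-05]), 'tool_pos': array([ 0.26555513, -0.6197183 ,  0.20636451]), 'tcp_rot': array([-3.07531510e+00, -6.31090952e-01,  5.55760875e-04]), 'wrist_force': array([-0.71386319,  0.78381366,  0.12815273]), 'torque': array([-0.03206733, -0.00389273, -0.07475106]), 'grip_force': 0.0, 'width': 1.0012689391223577}
side {'vfov': 45.81336428386109, 'cx': 249.5197881424915, 'cy': 181.81509969136607, 'R': array([[-0.81615578, -0.57751333,  0.0191859 ],
       [-0.2662374 ,  0.34636947, -0.89952534],
       [ 0.51284246, -0.73926081, -0.43644709]]), 't': array([0.45596207, 0.19480703, 0.73021705])}
top {'vfov': 47.96009589472264, 'cx': 259.65935362412995, 'cy': 188.41513902100635, 'R': array([[ 0.01718665, -0.99978401,  0.01168563],
       [-0.99493205, -0.01825894, -0.09887779],
       [ 0.0990698 , -0.00992703, -0.99503097]]), 't': array([0.042147  , 0.51063431, 0.87509487])}
```

View pics/top0.png

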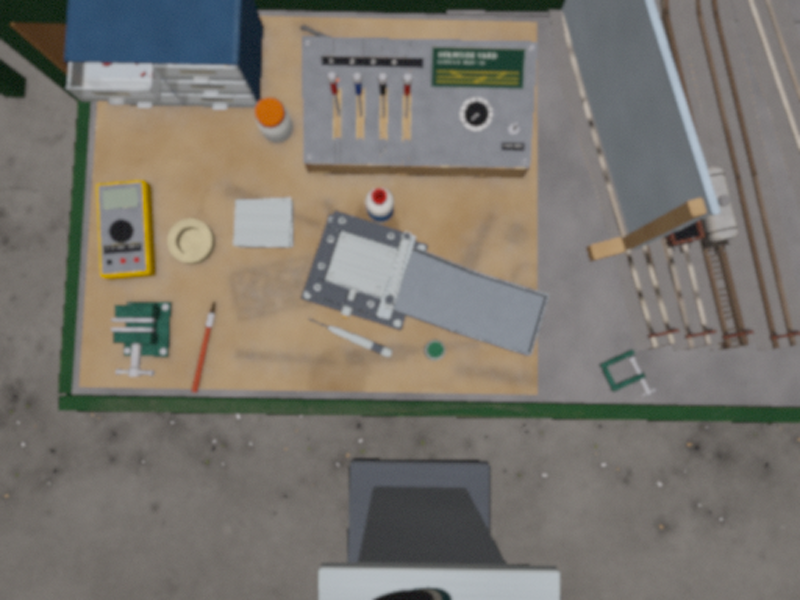

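View pics/side0.png

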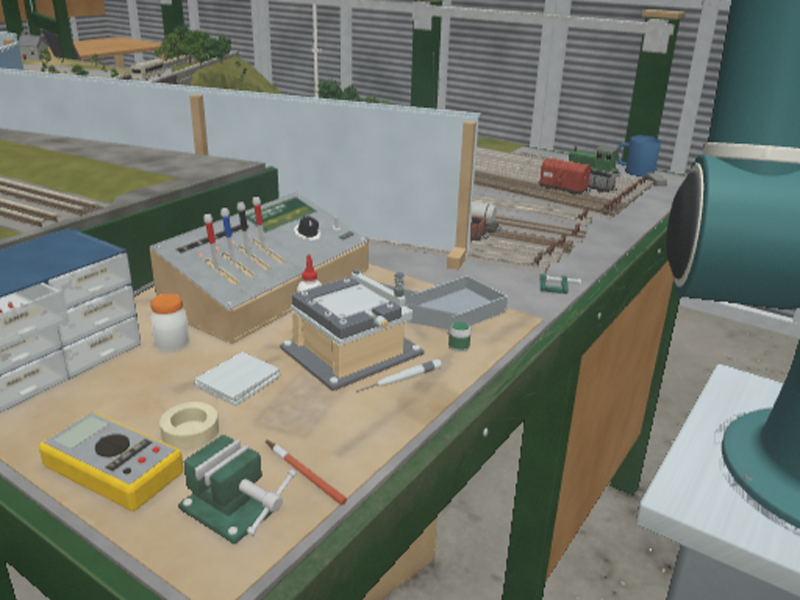

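The top view shows the nest around (355,265), the chute and tray running right to (540,320), the gate bar from (408,240) to (385,310), and the peg on the robot's side. The side view shows the peg at about (398,283). Next I'll zoom in to get pixels for the pose fit.

Run:
```python
import cv2
a=cv2.imread("pics/top0.png"); a=cv2.resize(a,(512,384),interpolation=cv2.INTER_AREA)
from workcell import vision
a=vision.read_camera("top")[:,:,::-1]; b=vision.read_camera("side")[:,:,::-1]
cv2.imwrite("pics/t1.png",cv2.resize(a[130:235,190:355],None,fx=4.8,fy=4.8,interpolation=cv2.INTER_CUBIC))
cv2.imwrite("pics/s1.png",cv2.resize(b[160:260,175:335],None,fx=5,fy=5,interpolation=cv2.INTER_CUBIC))
```

```text
(no output)
```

View pics/t1.png

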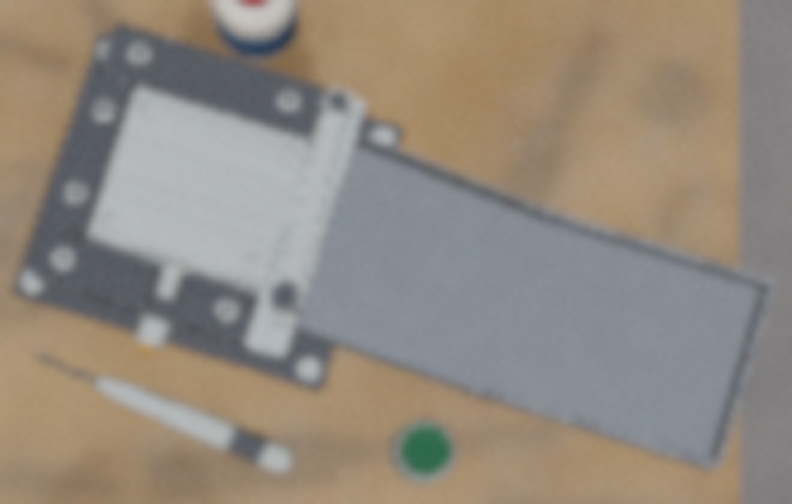

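View pics/s1.png

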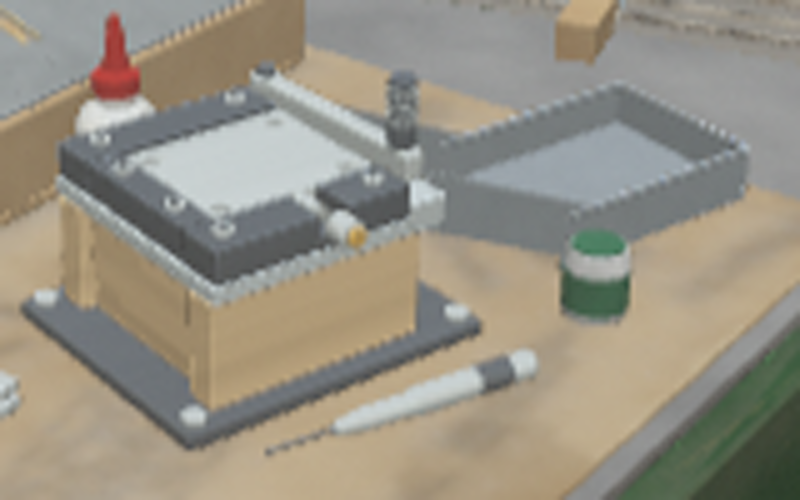

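The crops resolve the peg top (top crop 285,296; side crop 402,76), the pivot, the plate's back corners and the tray's end corners. I'll fit the jig pose from these.

```bash
cat > h.py <<'E'
import numpy as np
from workcell import read_state, vision
from scipy.spatial.transform import Rotation as Ro
C={n:vision.calibration(n) for n in("top","side")}
def proj(n,X):
    c=C[n];p=np.asarray(X)@np.array(c["R"]).T+c["t"];f=192/np.tan(np.radians(c["vfov"]/2))
    return p[...,:2]/p[...,2:]*f+[c["cx"],c["cy"]]
def world(P,J): # J in mm
    x,y,a=P;J=np.atleast_2d(J)/1000.;c,s=np.cos(a),np.sin(a)
    return np.c_[x+c*J[:,0]-s*J[:,1],y+s*J[:,0]+c*J[:,1],J[:,2]]
E
python3 - <<'E'
from h import *
from scipy.optimize import least_squares
t=[((285,296),(-35,10.5,112.5)),((338,101),(50,10.5,84)),((135,88),(32,92.5,75)),((88,236),(-32,92.5,75)),((766,287),(42,-191,32)),((715,463),(-42,-191,32))]
s=[((402,76),(-35,10.5,112.5)),((263,70),(50,10.5,84)),((745,150),(-42,-191,32)),((620,85),(42,-191,32)),((125,167),(32,92.5,75)),((232,213),(-32,92.5,75))]
T=(np.array([p for p,_ in t])+.5)/4.8-.5+[190,130];S=(np.array([p for p,_ in s])+.5)/5-.5+[175,160]
TJ=[j for _,j in t];SJ=[j for _,j in s]
f=lambda P:np.r_[(proj("top",world(P,TJ))-T).ravel(),(proj("side",world(P,SJ))-S).ravel()]
r=least_squares(f,[.5,0,-.3],loss='soft_l1');print(r.x,r.fun.reshape(-1,2).round(1))
for k in(("top",T,TJ),("side",S,SJ)):
    g=lambda P:(proj(k[0],world(P,k[2]))-k[1]).ravel();q=least_squares(g,r.x);print(k[0],q.x)
print(world(r.x,[(-35,10.5,112.5),(50,10.5,82.5),(50,-74.5,112),(0,54.5,75),(0,-20,75),(0,-137,6)]).round(3))
st=read_state();print(Ro.from_rotvec(st["tcp_rot"]).as_matrix().round(3))
E
```

```text
[ 0.52684408  0.05685856 -0.28513414] [[-2.5 -0.5]
 [-0.3  0.4]
 [-0.1  0.2]
 [-0.3 -0.1]
 [ 1.8 -1.4]
 [ 1.1  0.8]
 [-0.9  0.9]
 [ 1.   0.4]
 [ 1.2 -2.9]
 [ 0.2 -2.6]
 [ 0.3 -1.4]
 [-2.5  2. ]]
top [ 0.52678501  0.05666742 -0.2894    ]
side [ 0.52549842  0.05795565 -0.27878808]
[[ 0.496  0.077  0.112]
 [ 0.578  0.053  0.082]
 [ 0.554 -0.029  0.112]
 [ 0.542  0.109  0.075]
 [ 0.521  0.038  0.075]
 [ 0.488 -0.075  0.006]]
[[ 0.919  0.394 -0.001]
 [ 0.394 -0.919  0.001]
 [ 0.    -0.001 -1.   ]]
```

Run:
```python
from h import *
from scipy.optimize import least_squares
t=[((338,101),(50,10.5,84)),((135,88),(32,92.5,75)),((88,236),(-32,92.5,75)),((766,287),(42,-191,26)),((715,463),(-42,-191,26))]
s=[((263,70),(50,10.5,84)),((745,150),(-42,-191,26)),((620,85),(42,-191,26)),((125,167),(32,92.5,75))]
T=(np.array([p for p,_ in t])+.5)/4.8-.5+[190,130];S=(np.array([p for p,_ in s])+.5)/5-.5+[175,160]
TJ=np.array([j for _,j in t],float);SJ=np.array([j for _,j in s],float)
for zt in (26,32):
    TJ[3:,2]=zt;SJ[1:3,2]=zt
    f=lambda P:np.r_[(proj("top",world(P,TJ))-T).ravel(),(proj("side",world(P,SJ))-S).ravel()]
    r=least_squares(f,[.5,0,-.3],loss='soft_l1');print(zt,r.cost,r.x,r.fun.reshape(-1,2).round(1).tolist())
pt=(np.array([285,296])+.5)/4.8-.5+[190,130];ps=(np.array([402,76])+.5)/5-.5+[175,160]
q=least_squares(lambda X:np.r_[proj("top",X)-pt,proj("side",X)-ps],[.5,.08,.11]);print("peg",q.x,q.fun)
for z in(.1125,):
  for n,p in(("top",pt),("side",ps)):
    w=least_squares(lambda X:proj(n,np.r_[X,z])-p,[.5,.08]).x;print(n,w)
print(world(r.x,[-35,10.5,112.5]))
```

```text
26 2.983597422006034 [ 0.52733838  0.05757635 -0.28744916] [[-0.6, 0.1], [-0.4, -0.1], [-0.7, -0.4], [0.8, -1.1], [0.1, 0.7], [0.7, 0.5], [0.7, -0.3], [-0.1, -0.2], [-0.1, -1.4]]
32 7.212321336896493 [ 0.52716875  0.05832682 -0.29105667] [[-0.9, 0.2], [-0.7, -0.2], [-1.1, -0.5], [1.1, -1.0], [0.2, 1.1], [0.6, 0.6], [1.1, -2.5], [0.2, -2.3], [-0.4, -1.3]]
peg [0.4959889  0.0724766  0.11269412] [-0.21101585 -0.3592045   0.42681425  0.05304424]
top [0.49533613 0.07206965]
side [0.49701754 0.07243735]
[[0.49665393 0.07842897 0.1125    ]]
```

```bash
cat >> h.py <<'E'
P=(0.5273,0.0576,-0.2874)
def go(J=None,w=None):
    s=read_state();R=Ro.from_rotvec(s["tcp_rot"]).as_matrix()
    w=world(P,J)[0] if w is None else np.array(w)
    return (R.T@(w-s["tool_pos"])*1000).round(1)
def rel(v): # jig-frame shift mm -> tool mm
    R=Ro.from_rotvec(read_state()["tcp_rot"]).as_matrix();return (R.T@Ro.from_euler('z',P[2]).as_matrix()@np.array(v)).round(2)
def jig():
    s=read_state();d=(s["tool_pos"]-[P[0],P[1],0])*1000;c,n=np.cos(P[2]),np.sin(P[2])
    return np.round([c*d[0]+n*d[1],-n*d[0]+c*d[1],d[2]],1),s["time"],s["wrist_force"].round(2),s["width"]
E
python3 -c "
from h import *
print(go(w=(.496,.0725,.19)))
pt=(np.array([250,10])+.5)/4.8-.5+[190,130]
from scipy.optimize import least_squares
w=least_squares(lambda X:proj('top',np.r_[X,.1])-pt,[.6,.08]).x;print('glue',w)
"
```

```text
[ 484.5 -545.8   17.6]
glue [0.61201274 0.08863343]
```

{"op": "jog_arm", "data": {"turn": [[0,0,0],[0,0,0],[0,0,0],[0,0,0],[0,0,0],[0,0,0],[0,0,0],[0,0,0],[0,0,0],[0,0,0],[0,0,0],[0,0,0],[0,0,0],[0,0,0],[0,0,0],[0,0,0],[0,0,0],[0,0,0],[0,0,0],[0,0,0]], "delta_pos": [[0.024,-0.027,0],[0.024,-0.027,0],[0.024,-0.027,0],[0.024,-0.027,0],[0.024,-0.027,0],[0.024,-0.027,0],[0.024,-0.027,0],[0.024,-0.027,0],[0.024,-0.027,0],[0.024,-0.027,0],[0.024,-0.027,0],[0.024,-0.027,0],[0.024,-0.027,0],[0.024,-0.027,0],[0.024,-0.027,0],[0.024,-0.027,0],[0.024,-0.027,0],[0.024,-0.027,0],[0.024,-0.027,0],[0.024,-0.027,0]], "gripper": [0.04,0.04,0.04,0.04,0.04,0.04,0.04,0.04,0.04,0.04,0.04,0.04,0.04,0.04,0.04,0.04,0.04,0.04,0.04,0.04], "grip_force": 20}}

```text
time: 1.87
tool_pos: [0.4945, 0.0668, 0.2078]
tcp_rot: [3.077, 0.632, 0.001]
wrist_force: [0.6, 0.1, -0.2]
width: 0.469
grip_force: 0.0
```

```bash
python3 -c "
from h import *
print(jig(),go(w=(.496,.0725,.19)),read_state()['q'])"
```

```text
(array([-34.1,  -0.5, 207.8]), 1.8667, array([ 0.62,  0.11, -0.17]), 0.4686773913504198) [ 3.6 -4.6 17.8] [ 8.44666208e-02 -7.32783107e-02  1.97141145e+00 -1.10280373e-04
  1.24308942e+00  1.25024834e+00]
```

{"op": "jog_arm", "data": {"turn": [[0,0,0],[0,0,0],[0,0,0],[0,0,0],[0,0,0]], "delta_pos": [[0.0036,-0.0046,0.018],[0,0,0.03],[0,0,0.03],[0,0,0],[0,0,0]], "gripper": [0.04,0.04,0.04,0.04,0.04]}}

```text
time: 2.28
tool_pos: [0.4938, 0.0705, 0.1279]
tcp_rot: [-3.077, -0.632, 0.008]
wrist_force: [0.9, 0.1, 1.1]
width: 0.469
grip_force: 0.0
```

```bash
python3 -c "
from h import *
import cv2
print(jig(),read_state()['tool_pos'],go(w=(.496,.0725,.09)))
b=vision.read_camera('side')[:,:,::-1];cv2.imwrite('pics/s2.png',cv2.resize(b[100:260,175:335],None,fx=3.75,fy=3.75,interpolation=cv2.INTER_CUBIC))"
```

```text
(array([-35.8,   2.9, 127.9]), 2.2833, array([0.88, 0.09, 1.06]), 0.4691373539158775) [0.49375516 0.07052798 0.12791673] [ 3.  -0.9 37.9]
```

View pics/s2.png

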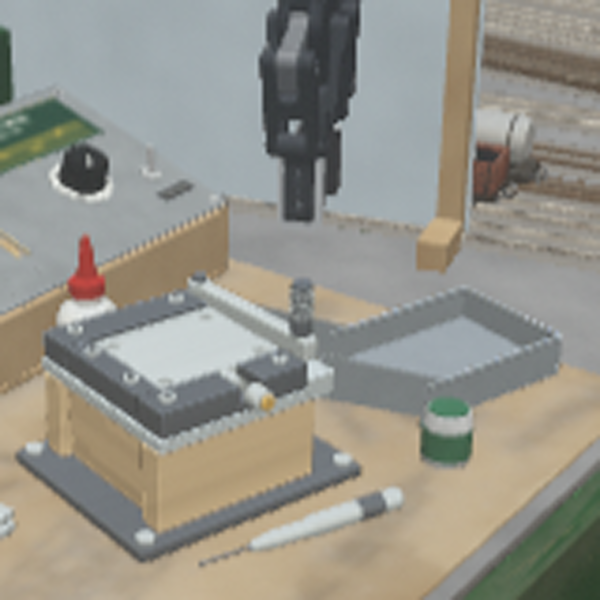

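```bash
python3 -c "
from h import *
s=read_state();R=Ro.from_rotvec(s['tcp_rot']).as_matrix()
for v in ([0,0,0],[0,.02,0],[0,-.02,0]):
  print((proj('side',s['tool_pos']+R@v)-[175,100])*3.75, (proj('top',s['tool_pos']+R@v)))
print((proj('side',[.496,.0725,.1125])-[175,100])*3.75)"
```

```text
[305.06359323 249.15931543] [249.69437948 190.22072626]
[312.54944659 234.15910926] [259.75724964 186.14752452]
[297.27004784 264.77607709] [239.60694767 194.30386996]
[301.54791079 281.04841028]
```

The fingers straddle the peg line in side view: tip at about (300,218), peg top at (302,285). The tips look somewhat higher than predicted, so I'll descend, close partly and look again.

{"op": "jog_arm", "data": {"turn": [[0,0,0],[0,0,0],[0,0,0],[0,0,0],[0,0,0],[0,0,0]], "delta_pos": [[0.003,-0.001,0.015],[0,0,0.013],[0,0,0],[0,0,0],[0,0,0],[0,0,0]], "gripper": [0.04,0.04,0.018,0.018,0.018,0.018]}}

```text
time: 2.83
tool_pos: [0.4997, 0.0727, 0.1036]
tcp_rot: [3.077, 0.631, 0.005]
wrist_force: [0.1, 0.4, 0.4]
width: 0.212
grip_force: 0.0
```

```bash
python3 -c "
from h import *
import cv2
print(jig(),read_state()['tool_pos'],read_state()['width'],go(w=(.496,.0725,.09)))
b=vision.read_camera('side')[:,:,::-1];cv2.imwrite('pics/s3.png',cv2.resize(b[110:230,215:315],None,fx=5,fy=5,interpolation=cv2.INTER_CUBIC))
s=read_state();print((proj('side',s['tool_pos'])-[215,110])*5)"
```

```text
(array([-30.8,   6.6, 103.6]), 2.8333, array([0.1 , 0.36, 0.45]), 0.2124864247326892) [0.49965372 0.07266404 0.10362115] 0.2124864247326892 [-3.5 -1.3 13.6]
[193.94022225 343.86712979]
```

View pics/s3.png

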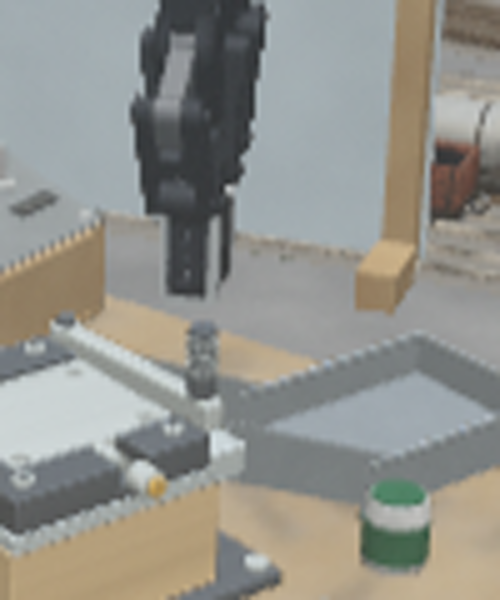

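The tips show at (188,295) and (225,280), just above the peg top at (203,322). They are still clear of the peg, so I'll reopen slightly and go lower.

{"op": "jog_arm", "data": {"turn": [[0,0,0],[0,0,0],[0,0,0],[0,0,0],[0,0,0]], "delta_pos": [[-0.0035,-0.001,0],[0,0,0],[0,0,0.007],[0,0,0.007],[0,0,0]], "gripper": [0.032,0.032,0.032,0.032,0.032]}}

```text
time: 3.3
tool_pos: [0.493, 0.0721, 0.0857]
tcp_rot: [-3.077, -0.631, 0.005]
wrist_force: [-0.5, 0.4, -1.0]
width: 0.372
grip_force: 0.0
```

```bash
python3 -c "
from h import *
import cv2
b=vision.read_camera('side')[:,:,::-1];cv2.imwrite('pics/s4.png',cv2.resize(b[110:230,215:315],None,fx=5,fy=5,interpolation=cv2.INTER_CUBIC))
print(jig(),read_state()['tool_pos'],go(w=(.496,.0725,.086)))
s=read_state();print((proj('side',s['tool_pos'])-[215,110])*5)"
```

```text
(array([-36.8,   4.3,  86.1]), 3.35, array([ 0.66,  0.6 , -0.51]), 0.3744360368870923) [0.49324352 0.07214092 0.08611711] [2.7 0.8 0.1]
[206.68902855 387.109717  ]
```

View pics/s4.png

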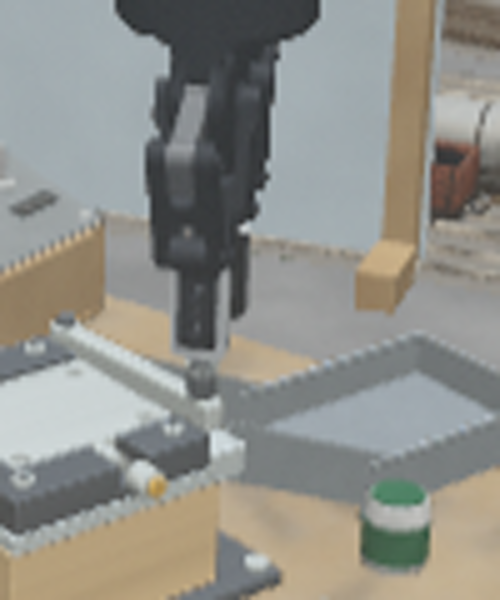

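The near finger now overlaps the peg: its tip is at (200,352) and the peg base at (203,400), so the fingers straddle it. Next I'll close to a loose cage and compute the arc.

{"op": "jog_arm", "data": {"turn": [[0,0,0],[0,0,0],[0,0,0],[0,0,0]], "delta_pos": [[0.0025,0.001,0.003],[0,0,0.002],[0,0,0],[0,0,0]], "gripper": [0.032,0.017,0.017,0.017]}}

```text
time: 3.68
tool_pos: [0.4973, 0.0723, 0.0825]
tcp_rot: [-3.077, -0.631, 0.001]
wrist_force: [-0.6, -0.7, -0.6]
width: 0.196
grip_force: 0.0
```

```bash
python3 -c "
from h import *
print(jig())
th=np.arange(.06,1.86,.1);p=np.c_[50-85*np.cos(th),10.5-85*np.sin(th)]
for i in range(len(th)-1):print(th[i+1].round(2),rel(list(p[i+1]-p[i])+[0]))
print(go((*p[0],81)))"
```

```text
(array([-32.9,   5.6,  82.5]), 3.6833, array([-0.63, -0.67, -0.63]), 0.19644759462232966)
0.16 [-4.67  7.1   0.  ]
0.26 [-3.94  7.53  0.  ]
0.36 [-3.17  7.88  0.  ]
0.46 [-2.37  8.16 -0.  ]
0.56 [-1.54  8.36 -0.  ]
0.66 [-0.7   8.47 -0.  ]
0.76 [ 0.15  8.5  -0.  ]
0.86 [ 1.    8.44 -0.  ]
0.96 [ 1.84  8.3  -0.  ]
1.06 [ 2.66  8.07 -0.  ]
1.16 [ 3.45  7.77 -0.  ]
1.26 [ 4.21  7.38 -0.  ]
1.36 [ 4.92  6.93 -0.  ]
1.46 [ 5.59  6.4  -0.  ]
1.56 [ 6.2   5.81 -0.  ]
1.66 [ 6.75  5.16 -0.  ]
1.76 [ 7.23  4.46 -0.  ]
[-1.6 -1.1  1.5]
```

{"op": "jog_arm", "data": {"turn": [[0,0,0],[0,0,0],[0,0,0],[0,0,0],[0,0,0],[0,0,0],[0,0,0],[0,0,0],[0,0,0],[0,0,0],[0,0,0],[0,0,0],[0,0,0],[0,0,0]], "delta_pos": [[-0.0024,0.0035,0],[-0.0023,0.0036,0],[-0.002,0.0037,0],[-0.002,0.0038,0],[-0.0016,0.004,0],[-0.0016,0.004,0],[-0.0012,0.004,0],[-0.0012,0.004,0],[-0.0008,0.0042,0],[-0.0008,0.0042,0],[-0.0004,0.0042,0],[-0.0003,0.0042,0],[0.0002,0.0085,0],[0,0,0]], "gripper": [0.017,0.017,0.017,0.017,0.017,0.017,0.017,0.017,0.017,0.017,0.017,0.017,0.017,0.017]}}

```text
time: 4.85
tool_pos: [0.5053, 0.0132, 0.0829]
tcp_rot: [3.077, 0.631, 0.002]
wrist_force: [-0.0, 0.6, -0.2]
width: 0.202
grip_force: 0.0
```

```bash
python3 -c "
from h import *
import cv2
b=vision.read_camera('side')[:,:,::-1];cv2.imwrite('pics/s5.png',cv2.resize(b[110:230,215:315],None,fx=5,fy=5,interpolation=cv2.INTER_CUBIC))
print(jig(),go((50-85*np.cos(.76),10.5-85*np.sin(.76),81)))"
```

```text
(array([ -8.9, -48.5,  82.9]), 4.9, array([-0.05,  0.04,  0.51]), 0.20186386570040915) [-1.8 -2.1  1.9]
```

View pics/s5.png

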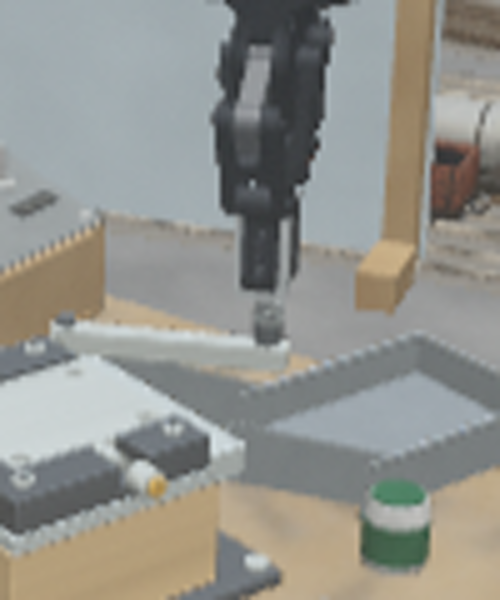

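The gate follows and is about half open, with the peg held between the fingers at (268,315). Continuing the arc.

{"op": "jog_arm", "data": {"turn": [[0,0,0],[0,0,0],[0,0,0],[0,0,0],[0,0,0],[0,0,0],[0,0,0],[0,0,0],[0,0,0],[0,0,0],[0,0,0],[0,0,0],[0,0,0],[0,0,0],[0,0,0],[0,0,0],[0,0,0],[0,0,0],[0,0,0]], "delta_pos": [[0.0005,0.0042,0],[0.0005,0.0042,0],[0.001,0.0042,0],[0.0009,0.0041,0],[0.0013,0.004,0],[0.0013,0.004,0],[0.0017,0.0039,0],[0.0017,0.0039,0],[0.0021,0.0037,0],[0.0021,0.0037,0],[0.0025,0.0035,0],[0.0025,0.0035,0],[0.0028,0.0032,0],[0.0028,0.0032,0],[0.0031,0.0029,0],[0.0031,0.0029,0],[0.0034,0.0026,0],[0.0034,0.0026,0],[0,0,0]], "gripper": [0.017,0.017,0.017,0.017,0.017,0.017,0.017,0.017,0.017,0.017,0.017,0.017,0.017,0.017,0.017,0.017,0.017,0.017,0.017]}}

```text
time: 6.48
tool_pos: [0.5644, -0.0304, 0.0828]
tcp_rot: [3.077, 0.631, 0.002]
wrist_force: [-1.1, 0.3, 0.1]
width: 0.199
grip_force: 0.0
```

```bash
python3 -c "
from h import *
print(jig(),go((50-85*np.cos(1.7),10.5-85*np.sin(1.7),81)))"
```

```text
(array([ 60.5, -73.9,  82.8]), 6.4833, array([-1.06,  0.25,  0.06]), 0.19949451361926956) [0.4 0.2 1.8]
```

{"op": "jog_arm", "data": {"turn": [[0,0,0],[0,0,0],[0,0,0],[0,0,0],[0,0,0]], "delta_pos": [[0.0025,0.0018,0],[0.002,0.0015,0],[0.001,0.0015,0],[0,0.001,0],[0,0,0]], "gripper": [0.017,0.017,0.017,0.017,0.017]}}

```text
time: 6.9
tool_pos: [0.5708, -0.033, 0.0827]
tcp_rot: [-3.077, -0.631, -0.001]
wrist_force: [-0.2, 1.6, -0.3]
width: 0.198
grip_force: 1.3
```

{"op": "jog_arm", "data": {"turn": [[0,0,0],[0,0,0],[0,0,0],[0,0,0],[0,0,0],[0,0,-0.11],[0,0,-0.11],[0,0,-0.11],[0,0,-0.11],[0,0,-0.11],[0,0,-0.11],[0,0,-0.11],[0,0,-0.11],[0,0,0],[0,0,0]], "delta_pos": [[0,-0.0025,0],[0,0,0],[0,0,0],[0,0,-0.03],[0,0,-0.03],[0,0,0],[0,0,0],[0,0,0],[0,0,0],[0,0,0],[0,0,0],[0,0,0],[0,0,0],[0,0,0],[0,0,0]], "gripper": [0.02,0.03,0.03,0.03,0.03,0,0,0,0,0,0,0,0,0,0]}}

```text
time: 8.15
tool_pos: [0.5697, -0.0313, 0.1428]
tcp_rot: [2.518, 1.878, 0.0]
wrist_force: [-0.2, -0.8, 0.3]
width: 0.001
grip_force: 0.0
```

```bash
python3 -c "
from h import *
print(jig(),go((0,70,125)),rel([0,-1,0]),read_state()['q'])"
```

```text
(array([ 65.8, -73.2, 142.8]), 8.15, array([-0.21, -0.85,  0.26]), 0.000966166925929831) [143.1 -66.1  17.7] [-1.  0.  0.] [-9.82957031e-02  1.17533733e-01  1.90065099e+00 -3.25373790e-04
  1.12314031e+00  1.90914160e-01]
```

{"op": "jog_arm", "data": {"turn": [[0,0,0],[0,0,0],[0,0,0],[0,0,0],[0,0,0],[0,0,0],[0,0,0],[0,0,0]], "delta_pos": [[0.024,-0.011,0],[0.024,-0.011,0],[0.024,-0.011,0],[0.024,-0.011,0],[0.024,-0.011,0.006],[0.023,-0.011,0.012],[0,0,0],[0,0,0]], "gripper": [0,0,0,0,0,0,0,0]}}

```text
time: 8.82
tool_pos: [0.5457, 0.1256, 0.1239]
tcp_rot: [-2.515, -1.883, 0.003]
wrist_force: [0.4, 0.1, 0.0]
width: -0.0
grip_force: 0.0
```

```bash
python3 -c "
from h import *
import cv2
b=vision.read_camera('side')[:,:,::-1];cv2.imwrite('pics/s6.png',cv2.resize(b[110:230,175:315],None,fx=5,fy=5,interpolation=cv2.INTER_CUBIC))
print(jig(),go((0,70,95)));s=read_state();print((proj('side',s['tool_pos'])-[175,110])*5,(proj('side',s['tool_pos']-[0,0,s['tool_pos'][2]-.075])-[175,110])*5)"
```

```text
(array([ -0.7,  69.9, 124.5]), 8.8667, array([-0.26, -0.5 ,  0.95]), -0.0011599968529874554) [ 0.2  0.7 29.5]
[215.57388222 307.98151538] [216.9675788  423.40803301]
```

View pics/s6.png

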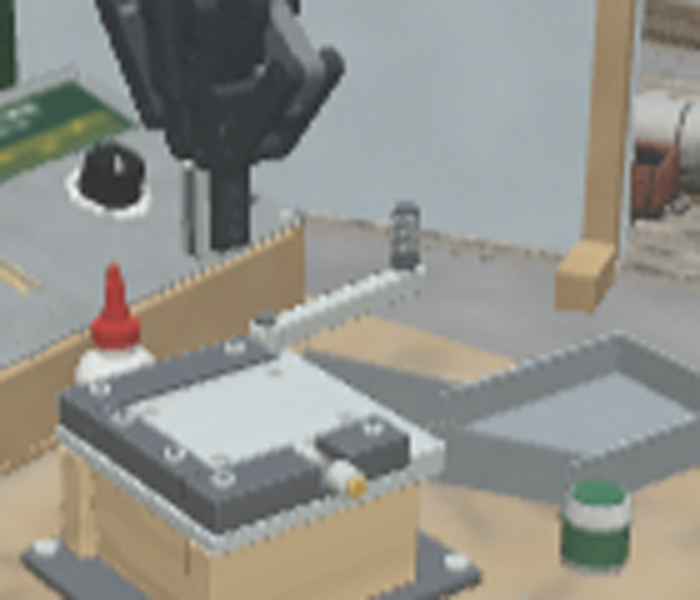

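The gate is fully open: the bar runs away from the nest, with the peg at (405,235). The fingertips are centred over the rear of the plate, so I'll lower them.

{"op": "jog_arm", "data": {"turn": [[0,0,0],[0,0,0],[0,0,0],[0,0,0],[0,0,0],[0,0,0]], "delta_pos": [[0,0.0007,0.015],[0,0,0.015],[0,0,0.01],[0,0,0.005],[0,0,0.001],[0,0,0]], "gripper": [0,0,0,0,0,0]}}

```text
time: 9.37
tool_pos: [0.5475, 0.124, 0.0786]
tcp_rot: [-2.516, -1.881, 0.001]
wrist_force: [-0.0, 0.4, -0.2]
width: 0.001
grip_force: 0.0
```

{"op": "jog_arm", "data": {"turn": [[0,0,0],[0,0,0],[0,0,0]], "delta_pos": [[0,0,0.0005],[0,0,0],[0,0,0]], "gripper": [0,0,0]}}

```text
time: 9.62
tool_pos: [0.548, 0.1247, 0.079]
tcp_rot: [2.515, 1.882, 0.002]
wrist_force: [-0.6, 0.9, -0.6]
width: -0.003
grip_force: 0.0
```

{"op": "jog_arm", "data": {"turn": [[0,0,0],[0,0,0],[0,0,0],[0,0,0]], "delta_pos": [[0,0,0.0005],[0,0,0.0005],[0,0,0],[0,0,0]], "gripper": [0,0,0,0]}}

```text
time: 9.95
tool_pos: [0.5473, 0.1246, 0.0772]
tcp_rot: [-2.515, -1.882, -0.0]
wrist_force: [-0.1, -0.0, -0.7]
width: -0.0
grip_force: 0.0
```

{"op": "jog_arm", "data": {"turn": [[0,0,0],[0,0,0]], "delta_pos": [[0,0,0.0005],[0,0,0]], "gripper": [0,0]}}

```text
time: 10.12
tool_pos: [0.5473, 0.1246, 0.0766]
tcp_rot: [-2.515, -1.882, 0.0]
wrist_force: [0.2, 0.2, -0.1]
width: 0.002
grip_force: 0.0
```

{"op": "jog_arm", "data": {"turn": [[0,0,0],[0,0,0]], "delta_pos": [[0,0,0.0005],[0,0,0]], "gripper": [0,0]}}

```text
time: 10.28
tool_pos: [0.5473, 0.1245, 0.0761]
tcp_rot: [-2.515, -1.882, 0.0]
wrist_force: [0.6, -0.4, -0.5]
width: 0.001
grip_force: 0.0
```

Small steps now.

{"op": "jog_arm", "data": {"turn": [[0,0,0],[0,0,0]], "delta_pos": [[0,0,0.0004],[0,0,0]], "gripper": [0,0]}}

```text
time: 10.45
tool_pos: [0.5473, 0.1245, 0.0757]
tcp_rot: [-2.515, -1.882, 0.0]
wrist_force: [-0.7, -0.9, -0.8]
width: 0.003
grip_force: 0.0
```

{"op": "jog_arm", "data": {"turn": [[0,0,0],[0,0,0]], "delta_pos": [[0,0,0.0003],[0,0,0]], "gripper": [0,0]}}

```text
time: 10.62
tool_pos: [0.5473, 0.1245, 0.0754]
tcp_rot: [-2.515, -1.882, 0.0]
wrist_force: [0.2, 0.3, -1.0]
width: 0.002
grip_force: 0.0
```

{"op": "jog_arm", "data": {"turn": [[0,0,0],[0,0,0]], "delta_pos": [[0,0,0.0003],[0,0,0]], "gripper": [0,0]}}

```text
time: 10.78
tool_pos: [0.5473, 0.1246, 0.0751]
tcp_rot: [-2.515, -1.882, 0.0]
wrist_force: [0.5, 0.3, -0.6]
width: 0.001
grip_force: 0.0
```

{"op": "jog_arm", "data": {"turn": [[0,0,0],[0,0,0]], "delta_pos": [[0,0,0.0003],[0,0,0]], "gripper": [0,0]}}

```text
time: 10.95
tool_pos: [0.5473, 0.1246, 0.0748]
tcp_rot: [-2.515, -1.882, 0.0]
wrist_force: [0.3, -0.1, -0.2]
width: -0.003
grip_force: 0.0
```

{"op": "jog_arm", "data": {"turn": [[0,0,0],[0,0,0]], "delta_pos": [[0,0,0.0002],[0,0,0]], "gripper": [0,0]}}

```text
time: 11.12
tool_pos: [0.5473, 0.1246, 0.0746]
tcp_rot: [-2.515, -1.882, 0.0]
wrist_force: [-0.5, -0.4, 0.5]
width: -0.004
grip_force: 0.0
```

{"op": "jog_arm", "data": {"turn": [[0,0,0],[0,0,0]], "delta_pos": [[0,0,0.0001],[0,0,0]], "gripper": [0,0]}}

```text
time: 11.28
tool_pos: [0.5474, 0.1246, 0.0746]
tcp_rot: [-2.515, -1.882, 0.0]
wrist_force: [-0.3, -0.1, 0.2]
width: 0.003
grip_force: 0.0
```

```bash
python3 -c "
from h import *
import cv2
b=cv2.cvtColor(vision.read_camera('side'),cv2.COLOR_RGB2GRAY)
s=read_state();print(s['tool_pos'],s['wrist_force']);p=proj('side',s['tool_pos']);print(p, proj('side',s['tool_pos']+[0,0,.01])-p)
x,y=map(int,p.round());print('cols',x-10,'rows',y-14)
print(b[y-16:y+8,x-10:x+14])"
```

```text
[0.54737348 0.12454298 0.07459096] [-0.0075469  -0.07679302 -0.6229226 ]
[218.10667564 194.69180515] [-0.05660762 -4.57065381]
cols 208 rows 181
[[129 130 131 144 117  77 136 150 154  70  67  65  68  79  69  65  63 104
  123 130 150 164 154 163]
 [130 131 132 144 118  77 136 150 154  66  63  66  67  78  76  65  59 115
  119 120 128 147 150 184]
 [137 124 123 135 117  75 136 150 154  66  63  65  63  67  68  62  69 118
  123 111 100 110 150 205]
 [127 120 120 127 119  78 136 150 154  67  63  61  62  62  59  94 124  97
  103 143 142 190 196 208]
 [118 118 118 120 119  76 136 150 155  99  62  76  95 115 136 142 151 167
  189 196 197 201 201 208]
 [119 119 118 118 118  80 128 150 154 144 137 138 142 148 175 195 196 201
  208 208 191 177 176 197]
 [119 119 118 119 119 115 113 136 153 155 165 176 185 195 201 208 208 209
  209 209 203 199 199 206]
 [118 117 122 110  98 105 144 149 185 195 198 201 204 208 209 209 209 210
  210 210 211 211 211 210]
 [110  96 103 145 142 189 196 195 204 208 208 209 209 210 210 210 210 211
  211 210 210 210 210 210]
 [143 167 189 196 196 208 208 209 209 210 209 
[... 769 characters left out ...]
12 212 213 213 212 213 212 211 210 211 211 210 210 210 210 211 211
  211 211 211 212 211 212]
 [150 185 212 212 212 211 210 210 211 211 211 211 211 211 211 211 212 212
  212 212 213 212 213 212]
 [121 137 176 211 212 212 211 211 212 211 211 212 211 212 212 213 213 213
  212 212 212 212 211 212]
 [158 130 154 177 198 211 211 212 212 212 213 213 213 213 213 213 213 213
  212 212 212 187 187 165]
 [200 117 151 207 150 175 212 213 213 212 206 206 212 213 213 213 211 212
  188 186 165 140 139 118]
 [173 169 173 178 118 129 167 200 213 187 180 181 182 207 211 188 187 164
  140 139 119 118 118 119]
 [129 147 147 127 120 121 121 152 187 201 192 192 167 183 164 139 138 117
  118 118 118 119 119 119]]
```

{"op": "jog_arm", "data": {"turn": [[0,0,0],[0,0,0],[0,0,0]], "delta_pos": [[0,0,0.0005],[0,0,0],[0,0,0]], "gripper": [0,0,0]}}

```text
time: 11.58
tool_pos: [0.5473, 0.1245, 0.074]
tcp_rot: [-2.515, -1.882, 0.0]
wrist_force: [-0.3, -0.1, 0.0]
width: 0.003
grip_force: 0.0
```

```bash
python3 -c "
from h import *
import cv2
a=[vision.read_camera('top') for _ in range(1)][0]
s=read_state();print(jig());p=proj('top',s['tool_pos']);print(p,proj('top',s['tool_pos']+[0,0,.1]))
g=cv2.cvtColor(a,cv2.COLOR_RGB2GRAY);cv2.imwrite('pics/t2.png',cv2.resize(a[110:240,180:350,::-1],None,fx=4.5,fy=4.5,interpolation=cv2.INTER_CUBIC))"
```

```text
(array([ 0.2, 69.9, 74. ]), 11.6333, array([-0.35,  0.71, -0.54]), 0.0008770754649797664)
[223.22230391 166.44404097] [219.08780661 157.89449159]
```

{"op": "jog_arm", "data": {"turn": [[0,0,0],[0,0,0],[0,0,0],[0,0,0],[0,0,0],[0,0,0]], "delta_pos": [[0,0,0.0005],[0,0,0.0005],[0,0,0.0005],[0,0,0.0005],[0,0,0],[0,0,0]], "gripper": [0,0,0,0,0,0]}}

```text
time: 12.13
tool_pos: [0.5473, 0.1246, 0.072]
tcp_rot: [-2.515, -1.882, 0.0]
wrist_force: [-0.5, 0.1, -0.1]
width: -0.003
grip_force: 0.0
```

```bash
cat > tip.py <<'E'
from h import *
import cv2
b=cv2.cvtColor(vision.read_camera('side'),cv2.COLOR_RGB2GRAY).astype(int)
p=proj('side',read_state()['tool_pos']);print(jig(),p)
for c in range(212,226,2):
    print(c,b[172:206,c])
E
python3 tip.py
```

```text
(array([ 0.2, 69.9, 72. ]), 12.1833, array([-0.04,  0.41,  0.65]), 0.005278958892865102) [218.1340342  195.86436573]
212 [117 116 117 117 117 117 117 117 117 117 117 122 120 119  99 141 196 210
 212 212 211 210 211 212 212 212 211 198 150 119 120 120 121 116]
214 [136 136 136 135 136 136 136 136 136 137 137 137 136 131 150 196 209 210
 211 211 210 212 212 212 212 211 211 212 212 167 122 120 105 112]
216 [147 153 153 154 154 154 153 154 154 153 154 154 154 154 154 185 206 211
 212 211 211 211 212 211 211 211 212 211 213 212 187 139 118 117]
218 [ 61  61  61  61  62  61  65  65  72  67  62  62  63 118 147 196 210 211
 211 210 211 211 212 211 210 211 211 213 206 181 193 182 168 178]
220 [ 67  65  64  65  66  63  65  65  67  67  66  61  94 142 175 203 210 211
 210 211 211 212 211 210 211 211 212 213 212 182 167 139 159 156]
222 [ 62  70  72  69  60  71  69  65  69  74  66  62 136 175 202 210 211 211
 210 211 210 210 210 211 210 211 213 213 213 211 164 118 119 122]
224 [ 64  65  66  65  65  65  66  66  65  61  63 111 181 204 209 210 211 210
 210 211 211 209 210 211 211 211 213 213 212 187 139 119 120 119]
```

{"op": "jog_arm", "data": {"turn": [[0,0,0],[0,0,0],[0,0,0],[0,0,0],[0,0,0],[0,0,0],[0,0,0],[0,0,0],[0,0,0],[0,0,0],[0,0,0],[0,0,0]], "delta_pos": [[0,0,0.001],[0,0,0.001],[0,0,0.001],[0,0,0.001],[0,0,0.001],[0,0,0.001],[0,0,0.001],[0,0,0.001],[0,0,0.001],[0,0,0.001],[0,0,0],[0,0,0]], "gripper": [0,0,0,0,0,0,0,0,0,0,0,0]}}

```text
time: 13.18
tool_pos: [0.5473, 0.1246, 0.062]
tcp_rot: [-2.515, -1.882, 0.0]
wrist_force: [0.8, -0.1, -0.6]
width: 0.005
grip_force: 0.0
```

```bash
python3 tip.py
```

```text
(array([ 0.3, 69.9, 62. ]), 13.2333, array([ 0.04, -0.34, -0.09]), -0.0034355808747801543) [218.1779977  200.36770655]
212 [164 157 125 117 116 116 117 117 117 118 117 117 131 138 137 137 137 161
 201 212 212 210 212 212 213 213 211 198 151 117 121 120 121 117]
214 [ 61  63 125 137 137 136 136 135 137 137 136 136 136 136 136 136 136 140
 134 196 211 211 212 212 212 211 212 211 211 168 123 120 107 112]
216 [ 58  61  95 142 153 154 154 153 153 154 154 154 154 154 154 154 153 155
 154 155 198 211 211 212 211 211 212 211 213 213 187 140 118 117]
218 [ 62  58  59  60  61  61  61  60  62  61  63  66  64  67  64  61  62  63
 137 176 204 211 212 211 211 211 211 213 206 181 193 181 168 177]
220 [ 68  63  60  60  64  66  66  65  66  65  66  65  65  66  65  63  61  95
 142 199 210 211 211 210 210 210 212 213 213 182 167 140 159 156]
222 [ 59  61  59  61  63  63  70  74  68  66  70  66  66  70  76  68  75 138
 176 204 211 211 210 211 210 211 213 213 213 211 164 118 120 121]
224 [ 58  55  57  62  64  65  64  64  65  65  65  66  65  63  61  89 167 202
 210 211 211 210 210 210 210 212 212 213 212 187 140 118 118 120]
```

{"op": "jog_arm", "data": {"turn": [[0,0,0],[0,0,0],[0,0,0],[0,0,0],[0,0,0],[0,0,0],[0,0,0]], "delta_pos": [[0,0,0.001],[0,0,0.001],[0,0,0.001],[0,0,0.0005],[0,0,0.0005],[0,0,0],[0,0,0]], "gripper": [0,0,0,0,0,0,0]}}

```text
time: 13.82
tool_pos: [0.5473, 0.1245, 0.058]
tcp_rot: [-2.515, -1.882, 0.0]
wrist_force: [-0.5, -0.1, -0.4]
width: -0.0
grip_force: 0.0
```

{"op": "jog_arm", "data": {"turn": [[0,0,0],[0,0,0]], "delta_pos": [[0,0,0.0004],[0,0,0]], "gripper": [0,0]}}

```text
time: 13.98
tool_pos: [0.5474, 0.1246, 0.0577]
tcp_rot: [2.515, 1.882, 0.0]
wrist_force: [-0.8, -1.2, -0.4]
width: -0.0
grip_force: 0.0
```

```bash
python3 tip.py
```

```text
(array([ 0.3, 69.9, 57.7]), 14.0333, array([-0.25,  0.62, -0.06]), -0.003006749316405523) [218.19862507 202.31973646]
212 [ 60  58 163 160 126 116 117 116 117 116 117 117 117 116 132 137 138 139
 138 162 201 210 211 211 213 213 211 198 151 118 120 120 121 116]
214 [ 60  60  62  65 145 146 136 136 136 136 136 137 136 137 137 137 137 138
 137 140 135 197 212 213 213 211 212 212 212 167 122 120 107 112]
216 [ 59  61  61  60  74 138 155 155 154 154 154 154 155 154 154 154 155 155
 154 154 153 155 199 212 211 211 212 212 213 212 187 139 117 117]
218 [ 61  60  61  59  58  61  61  60  61  61  60  62  60  65  64  66  63  62
  63  63 137 177 205 211 211 211 212 212 206 181 193 182 168 177]
220 [ 61  70  66  61  60  58  61  65  65  63  66  65  66  64  65  66  66  64
  61  94 141 198 212 210 211 211 212 213 213 182 167 139 159 155]
222 [ 60  60  59  60  59  60  62  64  70  73  67  65  68  66  65  69  77  67
  75 138 176 204 209 211 210 211 213 212 213 212 164 117 119 121]
224 [ 60  59  57  54  56  62  65  63  64  64  64  65  65  67  65  64  62  90
 167 202 211 210 210 211 210 212 213 214 212 186 140 117 119 119]
```

{"op": "jog_arm", "data": {"turn": [[0,0,0],[0,0,0]], "delta_pos": [[0,0,0.0004],[0,0,0]], "gripper": [0,0]}}

```text
time: 14.2
tool_pos: [0.5473, 0.1246, 0.0572]
tcp_rot: [-2.515, -1.882, 0.0]
wrist_force: [0.5, 0.5, 0.7]
width: -0.002
grip_force: 0.0
```

{"op": "jog_arm", "data": {"turn": [[0,0,0],[0,0,0]], "delta_pos": [[0,0,0.0003],[0,0,0]], "gripper": [0,0]}}

```text
time: 14.37
tool_pos: [0.5473, 0.1246, 0.0569]
tcp_rot: [-2.515, -1.882, 0.0]
wrist_force: [0.5, -0.1, -0.7]
width: -0.003
grip_force: 0.0
```

{"op": "jog_arm", "data": {"turn": [[0,0,0],[0,0,0]], "delta_pos": [[0,0,0.0004],[0,0,0]], "gripper": [0,0]}}

```text
time: 14.53
tool_pos: [0.5473, 0.1246, 0.0565]
tcp_rot: [-2.515, -1.882, 0.0]
wrist_force: [0.6, 0.1, 0.2]
width: 0.004
grip_force: 0.0
```

{"op": "jog_arm", "data": {"turn": [[0,0,0],[0,0,0]], "delta_pos": [[0,0,0.0003],[0,0,0]], "gripper": [0,0]}}

```text
time: 14.7
tool_pos: [0.5473, 0.1246, 0.0562]
tcp_rot: [-2.515, -1.882, 0.0]
wrist_force: [-0.2, -0.2, 0.9]
width: 0.0
grip_force: 0.0
```

{"op": "jog_arm", "data": {"turn": [[0,0,0],[0,0,0]], "delta_pos": [[0,0,0.0004],[0,0,0]], "gripper": [0,0]}}

```text
time: 14.87
tool_pos: [0.5473, 0.1246, 0.0558]
tcp_rot: [-2.515, -1.882, 0.0]
wrist_force: [-0.8, 0.8, 0.7]
width: 0.0
grip_force: 0.0
```

{"op": "jog_arm", "data": {"turn": [[0,0,0],[0,0,0]], "delta_pos": [[0,0,0.0003],[0,0,0]], "gripper": [0,0]}}

```text
time: 15.03
tool_pos: [0.5473, 0.1246, 0.0555]
tcp_rot: [-2.515, -1.882, 0.0]
wrist_force: [-0.3, -0.3, -0.0]
width: 0.001
grip_force: 0.0
```

```bash
python3 tip.py
```

```text
(array([ 0.2, 69.9, 55.5]), 15.0833, array([-0.32, -0.  ,  0.37]), 0.0012616774160689205) [218.23030334 203.28636444]
212 [ 63  59  58 129 146 127 117 117 117 118 115 118 132 136 138 137 138 139
 139 137 160 200 212 212 212 213 212 198 150 119 121 120 121 115]
214 [ 59  63  61  63  67 145 146 137 137 135 136 136 137 138 136 136 136 137
 137 137 138 133 196 212 213 211 211 211 212 167 122 120 106 112]
216 [ 59  59  59  60  60  77 138 153 154 154 154 153 154 154 154 154 153 154
 154 154 154 154 154 199 211 211 212 212 213 213 187 139 118 117]
218 [ 60  61  62  62  58  59  58  60  62  61  60  60  61  60  66  63  65  64
  61  61  64 137 177 204 210 211 211 213 207 182 193 182 168 176]
220 [ 58  59  69  67  62  61  58  61  65  64  65  63  65  66  66  66  67  66
  64  59  94 143 198 210 211 212 212 214 213 183 167 139 159 156]
222 [ 61  59  59  60  61  57  59  60  63  70  74  67  66  68  65  67  68  79
  67  75 139 177 203 211 211 211 213 213 213 212 164 119 118 122]
224 [ 59  58  59  58  56  58  62  65  65  64  65  65  64  64  65  65  64  59
  90 167 204 210 210 211 211 212 212 214 212 187 139 118 119 118]
```

{"op": "jog_arm", "data": {"turn": [[0,0,0],[0,0,0],[0,0,0]], "delta_pos": [[0,0,0.0004],[0,0,0.0004],[0,0,0]], "gripper": [0,0,0]}}

```text
time: 15.33
tool_pos: [0.5473, 0.1245, 0.0547]
tcp_rot: [-2.515, -1.882, 0.0]
wrist_force: [-0.6, 0.0, 0.3]
width: 0.002
grip_force: 0.0
```

{"op": "jog_arm", "data": {"turn": [[0,0,0],[0,0,0]], "delta_pos": [[0,0,0.0004],[0,0,0]], "gripper": [0,0]}}

```text
time: 15.5
tool_pos: [0.5473, 0.1246, 0.0543]
tcp_rot: [-2.515, -1.882, 0.0]
wrist_force: [-0.5, -0.2, -1.3]
width: -0.0
grip_force: 0.0
```

{"op": "jog_arm", "data": {"turn": [[0,0,0],[0,0,0]], "delta_pos": [[0,0,0.0004],[0,0,0]], "gripper": [0,0]}}

```text
time: 15.67
tool_pos: [0.5473, 0.1245, 0.0539]
tcp_rot: [-2.515, -1.882, 0.0]
wrist_force: [0.2, -0.9, -0.1]
width: 0.001
grip_force: 0.0
```

{"op": "jog_arm", "data": {"turn": [[0,0,0],[0,0,0]], "delta_pos": [[0,0,0.0003],[0,0,0]], "gripper": [0,0]}}

```text
time: 15.83
tool_pos: [0.5473, 0.1246, 0.0536]
tcp_rot: [-2.515, -1.882, 0.0]
wrist_force: [-0.4, 0.9, -0.1]
width: 0.003
grip_force: 0.0
```

{"op": "jog_arm", "data": {"turn": [[0,0,0],[0,0,0]], "delta_pos": [[0,0,0.0004],[0,0,0]], "gripper": [0,0]}}

```text
time: 16.0
tool_pos: [0.5473, 0.1245, 0.0532]
tcp_rot: [-2.515, -1.882, 0.0]
wrist_force: [-0.4, -0.8, -0.4]
width: 0.003
grip_force: 0.0
```

{"op": "jog_arm", "data": {"turn": [[0,0,0],[0,0,0]], "delta_pos": [[0,0,0.0003],[0,0,0]], "gripper": [0,0]}}

```text
time: 16.17
tool_pos: [0.5473, 0.1246, 0.0529]
tcp_rot: [-2.515, -1.882, 0.0]
wrist_force: [0.0, -0.6, -1.0]
width: 0.001
grip_force: 0.0
```

{"op": "jog_arm", "data": {"turn": [[0,0,0],[0,0,0]], "delta_pos": [[0,0,0.0004],[0,0,0]], "gripper": [0,0]}}

```text
time: 16.33
tool_pos: [0.5473, 0.1246, 0.0525]
tcp_rot: [-2.515, -1.882, 0.0]
wrist_force: [-0.4, -0.9, -0.1]
width: 0.0
grip_force: 0.0
```

{"op": "jog_arm", "data": {"turn": [[0,0,0],[0,0,0]], "delta_pos": [[0,0,0.0003],[0,0,0]], "gripper": [0,0]}}

```text
time: 16.5
tool_pos: [0.5473, 0.1245, 0.0522]
tcp_rot: [-2.515, -1.882, 0.0]
wrist_force: [0.1, -0.2, -0.5]
width: 0.001
grip_force: 0.0
```

```bash
python3 tip.py
```

```text
(array([ 0.2, 69.9, 52.3]), 16.55, array([ 1.03, -0.44, -0.07]), -0.0012615390155006603) [218.25035584 204.7464617 ]
212 [ 66  65  64  60  55 194 165 116 116 116 117 116 130 136 137 137 138 139
 139 139 139 139 198 212 213 212 212 198 150 119 121 120 120 115]
214 [ 59  59  60  64  61  64  97 146 144 136 136 136 136 137 136 136 137 137
 137 136 136 136 134 179 207 211 212 211 212 168 122 120 106 112]
216 [ 59  59  60  59  60  59  59  94 141 153 154 153 154 154 154 154 153 153
 154 154 154 154 154 154 187 208 211 212 213 213 187 139 117 116]
218 [ 61  61  60  61  60  60  58  59  60  58  61  59  61  61  61  62  62  64
  63  61  62  64 118 148 187 207 211 213 207 181 193 182 169 177]
220 [ 68  62  60  62  67  64  61  59  57  62  66  66  66  65  64  65  66  64
  64  66  62  60 135 176 204 211 212 213 213 182 168 139 159 155]
222 [ 59  60  57  59  60  59  59  58  61  63  68  75  68  61  70  68  63  64
  71  72  64  94 142 199 211 211 213 213 213 212 164 118 118 122]
224 [ 57  61  59  60  58  57  56  60  64  63  64  65  65  65  64  64  65  65
  62  59 109 182 206 210 211 212 212 213 212 187 140 118 118 119]
```

{"op": "jog_arm", "data": {"turn": [[0,0,0],[0,0,0]], "delta_pos": [[0,0,0.0003],[0,0,0]], "gripper": [0,0]}}

```text
time: 16.72
tool_pos: [0.5474, 0.1246, 0.0519]
tcp_rot: [-2.515, -1.882, 0.0]
wrist_force: [-0.2, -0.5, 0.1]
width: 0.001
grip_force: 0.0
```

{"op": "jog_arm", "data": {"turn": [[0,0,0],[0,0,0]], "delta_pos": [[0,0,0.0003],[0,0,0]], "gripper": [0,0]}}

```text
time: 16.88
tool_pos: [0.5473, 0.1246, 0.0516]
tcp_rot: [-2.515, -1.882, 0.0]
wrist_force: [-1.0, -0.4, 0.3]
width: -0.003
grip_force: 0.0
```

{"op": "jog_arm", "data": {"turn": [[0,0,0],[0,0,0]], "delta_pos": [[0,0,0.0003],[0,0,0]], "gripper": [0,0]}}

```text
time: 17.05
tool_pos: [0.5474, 0.1245, 0.0515]
tcp_rot: [2.515, 1.882, 0.0]
wrist_force: [-0.4, 0.6, 0.7]
width: -0.001
grip_force: 0.4
```

{"op": "jog_arm", "data": {"turn": [[0,0,0],[0,0,0]], "delta_pos": [[0,0,0.0003],[0,0,0]], "gripper": [0,0]}}

```text
time: 17.22
tool_pos: [0.5475, 0.1246, 0.0514]
tcp_rot: [2.515, 1.882, 0.0]
wrist_force: [-0.3, 0.2, 2.7]
width: 0.0
grip_force: 1.3
```

Contact at TCP z ≈ 51.5 mm. The arm is compliant, so I'll build the force up gently.

{"op": "jog_arm", "data": {"turn": [[0,0,0],[0,0,0],[0,0,0]], "delta_pos": [[0,0,0.0004],[0,0,0],[0,0,0]], "gripper": [0,0,0]}}

```text
time: 17.47
tool_pos: [0.5476, 0.1246, 0.0513]
tcp_rot: [2.515, 1.882, 0.001]
wrist_force: [-1.3, -0.7, 5.3]
width: 0.0
grip_force: 2.5
```

{"op": "jog_arm", "data": {"turn": [[0,0,0],[0,0,0],[0,0,0]], "delta_pos": [[0,0,0.0003],[0,0,0],[0,0,0]], "gripper": [0,0,0]}}

```text
time: 17.72
tool_pos: [0.5476, 0.1246, 0.0512]
tcp_rot: [2.515, 1.882, 0.001]
wrist_force: [-2.1, -1.2, 6.7]
width: -0.001
grip_force: 3.2
```

{"op": "jog_arm", "data": {"turn": [[0,0,0],[0,0,0],[0,0,0],[0,0,0]], "delta_pos": [[0,0,0.0004],[0,0,0],[-0.001,0,0],[-0.001,0,0]], "gripper": [0,0,0,0]}}

```text
time: 18.05
tool_pos: [0.5482, 0.1234, 0.0513]
tcp_rot: [2.515, 1.882, 0.005]
wrist_force: [0.1, 2.2, 5.6]
width: -0.001
grip_force: 2.8
```

{"op": "jog_arm", "data": {"turn": [[0,0,0],[0,0,0],[0,0,0],[0,0,0],[0,0,0],[0,0,0]], "delta_pos": [[-0.001,0,0],[-0.001,0,0],[-0.001,0,0],[-0.001,0,0],[-0.001,0,0],[0,0,0]], "gripper": [0,0,0,0,0,0]}}

```text
time: 18.55
tool_pos: [0.5471, 0.1184, 0.0513]
tcp_rot: [2.515, 1.881, 0.005]
wrist_force: [0.3, -0.0, 5.2]
width: 0.001
grip_force: 2.8
```

```bash
cat > pl.py <<'E'
from h import *
import cv2
b=cv2.cvtColor(vision.read_camera('side'),cv2.COLOR_RGB2GRAY).astype(float)
print(jig(),rel([0,-1,0]))
# brightness along jig y at x=-20 (z75/70)
for x in(-22,22):
  ys=np.arange(100,-60,-4);q=proj('side',world(P,[(x,y,75) for y in ys])).astype(np.float32)
  v=cv2.remap(b.astype(np.float32),q[:,:1],q[:,1:],cv2.INTER_LINEAR)[:,0].astype(int);print(x,dict(zip(ys.tolist(),v.tolist())))
E
python3 pl.py
```

```text
(array([ 1.8, 63.9, 51.3]), 18.6, array([0.45, 1.21, 6.38]), 0.0006159934917954161) [-1. -0. -0.]
-22 {100: 120, 96: 120, 92: 147, 88: 206, 84: 185, 80: 194, 76: 213, 72: 213, 68: 212, 64: 212, 60: 212, 56: 212, 52: 212, 48: 212, 44: 212, 40: 212, 36: 212, 32: 212, 28: 209, 24: 186, 20: 194, 16: 211, 12: 209, 8: 164, 4: 126, 0: 126, -4: 126, -8: 126, -12: 125, -16: 125, -20: 127, -24: 134, -28: 161, -32: 179, -36: 178, -40: 178, -44: 177, -48: 178, -52: 179, -56: 178}
22 {100: 148, 96: 149, 92: 142, 88: 199, 84: 194, 80: 201, 76: 211, 72: 211, 68: 201, 64: 119, 60: 135, 56: 150, 52: 90, 48: 65, 44: 65, 40: 69, 36: 64, 32: 190, 28: 199, 24: 193, 20: 196, 16: 210, 12: 207, 8: 168, 4: 125, 0: 127, -4: 141, -8: 159, -12: 171, -16: 172, -20: 173, -24: 174, -28: 175, -32: 174, -36: 174, -40: 173, -44: 173, -48: 167, -52: 159, -56: 158}
```

{"op": "jog_arm", "data": {"turn": [[0,0,0],[0,0,0],[0,0,0]], "delta_pos": [[0,0,0.0003],[0,0,0.0002],[0,0,0]], "gripper": [0,0,0]}}

```text
time: 18.85
tool_pos: [0.5471, 0.1183, 0.0512]
tcp_rot: [2.514, 1.881, 0.005]
wrist_force: [-1.3, 1.4, 7.3]
width: -0.006
grip_force: 4.0
```

```bash
cat > pl.py <<'E'
from h import *
import cv2
def prof(b,x,ys):
  q=proj('side',world(P,[(x,y,75) for y in ys])).astype(np.float32)
  return cv2.remap(b.astype(np.float32),q[:,:1],q[:,1:],cv2.INTER_LINEAR)[:,0].astype(int)
g=lambda a:cv2.cvtColor(a,cv2.COLOR_RGB2GRAY)
old=g(cv2.resize(cv2.imread('pics/side0.png')[:,:,::-1],(512,384),interpolation=cv2.INTER_AREA))
new=g(vision.read_camera('side'))
print(jig())
ys=np.arange(100,-20,-2)
for x in(-22,):
  print(np.c_[ys,prof(old,x,ys),prof(new,x,ys)].T.tolist())
E
python3 pl.py
```

```text
(array([ 1.8, 63.9, 51.2]), 18.9, array([0.06, 0.43, 8.23]), -0.0025188971371661976)
[[100, 98, 96, 94, 92, 90, 88, 86, 84, 82, 80, 78, 76, 74, 72, 70, 68, 66, 64, 62, 60, 58, 56, 54, 52, 50, 48, 46, 44, 42, 40, 38, 36, 34, 32, 30, 28, 26, 24, 22, 20, 18, 16, 14, 12, 10, 8, 6, 4, 2, 0, -2, -4, -6, -8, -10, -12, -14, -16, -18], [116, 116, 116, 124, 152, 183, 188, 181, 180, 188, 200, 207, 206, 207, 207, 207, 206, 206, 207, 206, 206, 206, 207, 207, 206, 206, 206, 206, 206, 206, 205, 206, 207, 206, 205, 201, 192, 184, 183, 190, 197, 193, 173, 150, 142, 141, 142, 144, 143, 131, 112, 96, 93, 91, 90, 93, 107, 116, 120, 121], [120, 120, 119, 124, 146, 185, 207, 200, 186, 188, 198, 205, 213, 213, 213, 213, 213, 212, 213, 212, 212, 212, 212, 212, 212, 212, 212, 212, 212, 211, 212, 212, 212, 211, 211, 211, 209, 195, 191, 190, 193, 201, 209, 212, 209, 195, 164, 130, 127, 126, 126, 125, 126, 126, 126, 126, 126, 126, 126, 126]]
```

{"op": "jog_arm", "data": {"turn": [[0,0,0],[0,0,0],[0,0,0]], "delta_pos": [[0,0,0.0003],[0,0,0],[0,0,0]], "gripper": [0,0,0]}}

```text
time: 19.15
tool_pos: [0.5471, 0.1184, 0.0511]
tcp_rot: [2.514, 1.881, 0.005]
wrist_force: [-1.8, 0.2, 8.6]
width: -0.002
grip_force: 4.6
```

{"op": "jog_arm", "data": {"turn": [[0,0,0],[0,0,0],[0,0,0],[0,0,0],[0,0,0],[0,0,0],[0,0,0],[0,0,0]], "delta_pos": [[-0.001,0,0],[-0.001,0,0],[-0.001,0,0],[-0.001,0,0],[-0.001,0,0],[-0.001,0,0],[-0.001,0,0],[-0.001,0,0]], "gripper": [0,0,0,0,0,0,0,0]}}

```text
time: 19.82
tool_pos: [0.545, 0.1113, 0.0511]
tcp_rot: [2.515, 1.881, 0.007]
wrist_force: [-2.0, 2.3, 9.3]
width: -0.0
grip_force: 4.4
```

```bash
python3 pl.py
```

```text
(array([ 1.8, 56.3, 51.1]), 19.8667, array([-0.54,  2.52,  8.53]), 0.0019936071729276146)
[[100, 98, 96, 94, 92, 90, 88, 86, 84, 82, 80, 78, 76, 74, 72, 70, 68, 66, 64, 62, 60, 58, 56, 54, 52, 50, 48, 46, 44, 42, 40, 38, 36, 34, 32, 30, 28, 26, 24, 22, 20, 18, 16, 14, 12, 10, 8, 6, 4, 2, 0, -2, -4, -6, -8, -10, -12, -14, -16, -18], [116, 116, 116, 124, 152, 183, 188, 181, 180, 188, 200, 207, 206, 207, 207, 207, 206, 206, 207, 206, 206, 206, 207, 207, 206, 206, 206, 206, 206, 206, 205, 206, 207, 206, 205, 201, 192, 184, 183, 190, 197, 193, 173, 150, 142, 141, 142, 144, 143, 131, 112, 96, 93, 91, 90, 93, 107, 116, 120, 121], [120, 119, 120, 126, 154, 183, 181, 160, 165, 194, 204, 189, 182, 189, 200, 208, 212, 213, 213, 213, 213, 212, 213, 212, 212, 212, 212, 212, 212, 211, 212, 212, 212, 212, 212, 212, 211, 211, 211, 211, 205, 193, 190, 190, 197, 198, 183, 148, 131, 127, 126, 125, 125, 126, 126, 126, 126, 126, 126, 126]]
```

The plate is moving: its holes have shifted by about 9 mm. Continuing.

{"op": "jog_arm", "data": {"turn": [[0,0,0],[0,0,0],[0,0,0],[0,0,0],[0,0,0],[0,0,0],[0,0,0],[0,0,0]], "delta_pos": [[-0.001,0,0],[-0.001,0,0],[-0.001,0,0],[-0.001,0,0],[-0.001,0,0],[-0.001,0,0],[-0.001,0,0],[-0.001,0,0]], "gripper": [0,0,0,0,0,0,0,0]}}

```text
time: 20.53
tool_pos: [0.5428, 0.1036, 0.0512]
tcp_rot: [2.515, 1.881, 0.007]
wrist_force: [-2.1, 2.3, 8.5]
width: 0.004
grip_force: 4.4
```

{"op": "jog_arm", "data": {"turn": [[0,0,0],[0,0,0],[0,0,0],[0,0,0],[0,0,0],[0,0,0],[0,0,0],[0,0,0]], "delta_pos": [[-0.001,0,0],[-0.001,0,0],[-0.001,0,0],[-0.001,0,0],[-0.001,0,0],[-0.001,0,0],[-0.001,0,0],[-0.001,0,0]], "gripper": [0,0,0,0,0,0,0,0]}}

```text
time: 21.2
tool_pos: [0.5405, 0.0959, 0.0511]
tcp_rot: [2.515, 1.881, 0.007]
wrist_force: [-1.4, 3.2, 9.1]
width: -0.003
grip_force: 4.4
```

```bash
python3 pl.py
```

```text
(array([ 1.8, 40.2, 51.1]), 21.25, array([-1.82,  1.67,  9.31]), 0.005577415066065267)
[[100, 98, 96, 94, 92, 90, 88, 86, 84, 82, 80, 78, 76, 74, 72, 70, 68, 66, 64, 62, 60, 58, 56, 54, 52, 50, 48, 46, 44, 42, 40, 38, 36, 34, 32, 30, 28, 26, 24, 22, 20, 18, 16, 14, 12, 10, 8, 6, 4, 2, 0, -2, -4, -6, -8, -10, -12, -14, -16, -18], [116, 116, 116, 124, 152, 183, 188, 181, 180, 188, 200, 207, 206, 207, 207, 207, 206, 206, 207, 206, 206, 206, 207, 207, 206, 206, 206, 206, 206, 206, 205, 206, 207, 206, 205, 201, 192, 184, 183, 190, 197, 193, 173, 150, 142, 141, 142, 144, 143, 131, 112, 96, 93, 91, 90, 93, 107, 116, 120, 121], [120, 120, 120, 127, 156, 193, 212, 213, 212, 212, 212, 211, 209, 204, 172, 158, 175, 197, 208, 195, 189, 191, 200, 208, 212, 213, 213, 213, 213, 213, 213, 212, 212, 212, 212, 212, 212, 212, 212, 212, 212, 212, 211, 212, 212, 211, 212, 211, 209, 201, 190, 187, 197, 202, 189, 154, 130, 126, 126, 126]]
```

{"op": "jog_arm", "data": {"turn": [[0,0,0],[0,0,0],[0,0,0],[0,0,0],[0,0,0],[0,0,0],[0,0,0],[0,0,0]], "delta_pos": [[-0.001,0,0],[-0.001,0,0],[-0.001,0,0],[-0.001,0,0],[-0.001,0,0],[-0.001,0,0],[-0.001,0,0],[-0.001,0,0]], "gripper": [0,0,0,0,0,0,0,0]}}

```text
time: 21.92
tool_pos: [0.5382, 0.0882, 0.0511]
tcp_rot: [2.515, 1.881, 0.006]
wrist_force: [-2.1, 2.6, 9.2]
width: -0.001
grip_force: 4.4
```

{"op": "jog_arm", "data": {"turn": [[0,0,0],[0,0,0],[0,0,0],[0,0,0],[0,0,0],[0,0,0],[0,0,0],[0,0,0]], "delta_pos": [[-0.001,0,0],[-0.001,0,0],[-0.001,0,0],[-0.001,0,0],[-0.001,0,0],[-0.001,0,0],[-0.001,0,0],[-0.001,0,0]], "gripper": [0,0,0,0,0,0,0,0]}}

```text
time: 22.58
tool_pos: [0.5358, 0.0802, 0.0511]
tcp_rot: [2.515, 1.881, 0.006]
wrist_force: [-2.5, 2.6, 9.0]
width: -0.002
grip_force: 4.5
```

```bash
python3 pl.py
```

```text
(array([ 1.8, 23.9, 51.1]), 22.6333, array([-1.67,  1.33,  8.79]), -0.001532020949101161)
[[100, 98, 96, 94, 92, 90, 88, 86, 84, 82, 80, 78, 76, 74, 72, 70, 68, 66, 64, 62, 60, 58, 56, 54, 52, 50, 48, 46, 44, 42, 40, 38, 36, 34, 32, 30, 28, 26, 24, 22, 20, 18, 16, 14, 12, 10, 8, 6, 4, 2, 0, -2, -4, -6, -8, -10, -12, -14, -16, -18], [116, 116, 116, 124, 152, 183, 188, 181, 180, 188, 200, 207, 206, 207, 207, 207, 206, 206, 207, 206, 206, 206, 207, 207, 206, 206, 206, 206, 206, 206, 205, 206, 207, 206, 205, 201, 192, 184, 183, 190, 197, 193, 173, 150, 142, 141, 142, 144, 143, 131, 112, 96, 93, 91, 90, 93, 107, 116, 120, 121], [120, 120, 120, 126, 155, 193, 211, 212, 212, 212, 211, 211, 211, 211, 211, 211, 211, 211, 211, 210, 208, 202, 179, 160, 167, 195, 208, 199, 191, 188, 195, 205, 212, 212, 212, 212, 212, 212, 212, 212, 212, 212, 212, 212, 211, 212, 211, 211, 211, 211, 211, 211, 211, 211, 211, 210, 201, 189, 183, 190]]
```

{"op": "jog_arm", "data": {"turn": [[0,0,0],[0,0,0],[0,0,0],[0,0,0],[0,0,0],[0,0,0],[0,0,0]], "delta_pos": [[-0.001,0,0],[-0.001,0,0],[-0.001,0,0],[-0.001,0,0],[-0.001,0,0],[-0.001,0,0],[-0.001,0,0]], "gripper": [0,0,0,0,0,0,0]}}

```text
time: 23.22
tool_pos: [0.5338, 0.0735, 0.051]
tcp_rot: [2.515, 1.881, 0.005]
wrist_force: [-1.4, 1.3, 9.3]
width: 0.001
grip_force: 4.5
```

{"op": "jog_arm", "data": {"turn": [[0,0,0],[0,0,0],[0,0,0],[0,0,0]], "delta_pos": [[-0.001,0,0],[-0.001,0,0],[-0.001,0,0],[-0.001,0,0]], "gripper": [0,0,0,0]}}

```text
time: 23.55
tool_pos: [0.5327, 0.0695, 0.051]
tcp_rot: [2.515, 1.881, 0.005]
wrist_force: [-0.7, -0.2, 9.0]
width: -0.004
grip_force: 4.4
```

```bash
python3 pl.py|sed 's/.*\], \[/[/'
```

```text
(array([ 1.8, 12.7, 51. ]), 23.6, array([-1.91,  0.5 ,  9.4 ]), -0.0010146506862098738)
[120, 121, 121, 127, 156, 192, 211, 212, 212, 212, 212, 211, 211, 211, 211, 211, 211, 211, 211, 210, 210, 210, 210, 210, 210, 211, 208, 198, 178, 160, 163, 185, 203, 198, 193, 192, 194, 210, 212, 212, 213, 212, 212, 212, 212, 212, 212, 211, 211, 212, 212, 211, 211, 211, 211, 210, 211, 211, 211, 210]]
```

{"op": "jog_arm", "data": {"turn": [[0,0,0],[0,0,0],[0,0,0],[0,0,0]], "delta_pos": [[-0.001,0,0],[-0.001,0,0],[-0.001,0,0],[-0.001,0,0]], "gripper": [0,0,0,0]}}

```text
time: 23.93
tool_pos: [0.5316, 0.0655, 0.0509]
tcp_rot: [2.514, 1.881, 0.005]
wrist_force: [-2.0, 1.4, 8.6]
width: 0.001
grip_force: 4.1
```

{"op": "jog_arm", "data": {"turn": [[0,0,0],[0,0,0],[0,0,0]], "delta_pos": [[-0.001,0,0],[-0.001,0,0],[-0.001,0,0]], "gripper": [0,0,0]}}

```text
time: 24.18
tool_pos: [0.5307, 0.0625, 0.0508]
tcp_rot: [2.514, 1.881, 0.005]
wrist_force: [-0.4, 1.2, 7.4]
width: 0.001
grip_force: 3.7
```

```bash
python3 pl.py|sed 's/.*\], \[/[/'
```

```text
(array([ 1.9,  5.5, 50.8]), 24.2333, array([-0.05,  0.38,  7.7 ]), -0.0007678695419827226)
[120, 120, 121, 127, 155, 193, 212, 213, 212, 212, 212, 211, 211, 211, 211, 211, 211, 211, 211, 210, 210, 211, 210, 210, 210, 210, 210, 211, 210, 210, 206, 200, 171, 161, 173, 192, 204, 194, 192, 192, 200, 212, 212, 212, 213, 212, 212, 212, 212, 212, 212, 211, 211, 211, 211, 211, 211, 211, 211, 210]]
```

{"op": "jog_arm", "data": {"turn": [[0,0,0],[0,0,0],[0,0,0]], "delta_pos": [[-0.001,0,0.0001],[-0.001,0,0.0001],[-0.001,0,0]], "gripper": [0,0,0]}}

```text
time: 24.48
tool_pos: [0.5299, 0.0596, 0.0506]
tcp_rot: [2.514, 1.881, 0.005]
wrist_force: [-0.5, 0.0, 6.8]
width: 0.0
grip_force: 3.6
```

```bash
python3 pl.py|sed 's/.*\], \[/[/'
```

```text
(array([ 2. ,  2.5, 50.6]), 24.5333, array([-0.32, -0.06,  7.93]), -0.005274494138774405)
[120, 120, 120, 126, 155, 193, 212, 212, 212, 212, 212, 211, 211, 211, 211, 211, 211, 211, 211, 210, 210, 210, 210, 210, 211, 211, 210, 210, 210, 210, 210, 209, 205, 186, 167, 164, 176, 194, 196, 188, 188, 198, 208, 212, 212, 212, 212, 212, 212, 212, 212, 211, 211, 211, 211, 211, 211, 211, 211, 210]]
```

{"op": "jog_arm", "data": {"turn": [[0,0,0],[0,0,0],[0,0,0],[0,0,0],[0,0,0],[0,0,0],[0,0,0],[0,0,0],[0,0,0],[0,0,0],[0,0,0],[0,0,0]], "delta_pos": [[0,0,-0.015],[0,0,-0.03],[0,0,-0.03],[0,0,0],[0,0,0],[0,0,0],[0,0,0],[0,0,0],[0,0,0],[0,0,0],[0,0,0],[0,0,0]], "gripper": [0,0,0,0,0,0,0,0,0,0,0,0]}}

```text
time: 25.53
tool_pos: [0.528, 0.0593, 0.1236]
tcp_rot: [-2.515, -1.882, 0.001]
wrist_force: [-0.1, 0.7, 0.5]
width: 0.001
grip_force: 0.0
```

```bash
python3 -c "
from h import *
import cv2
print(jig())
b=vision.read_camera('side')[:,:,::-1];cv2.imwrite('pics/s7.png',cv2.resize(b[110:230,175:335],None,fx=5,fy=5,interpolation=cv2.INTER_CUBIC))
th=1.74;print(go((50-85*np.cos(th),10.5-85*np.sin(th),118)))"
```

```text
(array([  0.2,   1.8, 123.6]), 25.5333, array([-0.06,  0.69,  0.52]), 0.0010101410855706482)
[-75.3  63.9   5.8]
```

View pics/s7.png

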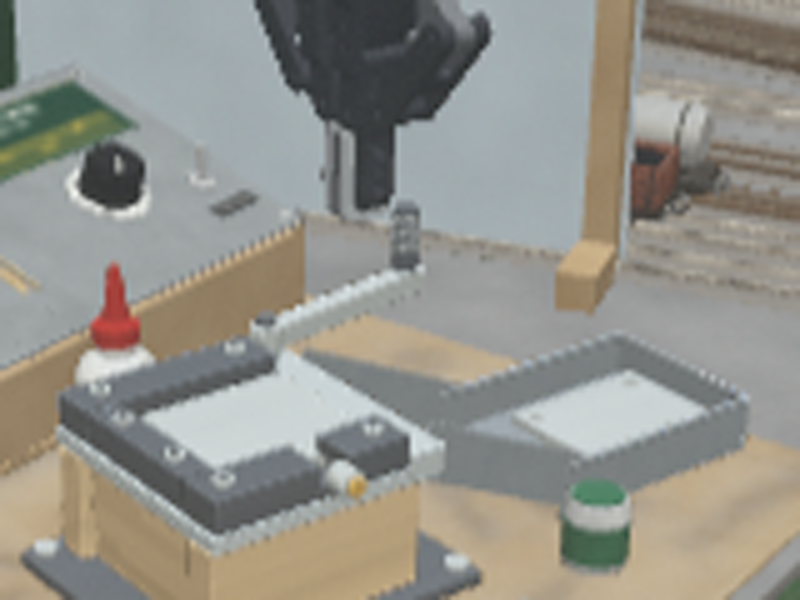

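The plate lies flat in the tray at about (610,415), and the nest is empty. Now I'll close the gate, starting by rotating the tool back and moving over the peg.

{"op": "jog_arm", "data": {"turn": [[0,0,0.11],[0,0,0.11],[0,0,0.11],[0,0,0.11],[0,0,0.11],[0,0,0.11],[0,0,0.11],[0,0,0.11],[0,0,0],[0,0,0]], "delta_pos": [[0,0,0],[0,0,0],[0,0,0],[0,0,0],[0,0,0],[0,0,0],[0,0,0],[0,0,0],[0,0,0],[0,0,0]], "gripper": [0.036,0.036,0.036,0.036,0.036,0.036,0.036,0.036,0.036,0.036]}}

```text
time: 26.42
tool_pos: [0.5282, 0.0593, 0.124]
tcp_rot: [3.076, 0.636, 0.0]
wrist_force: [0.2, 0.1, -0.0]
width: 0.419
grip_force: 0.0
```

```bash
python3 -c "
from h import *
import cv2
b=vision.read_camera('side')
# peg top: dark knurled; template from shut peg image
g=cv2.cvtColor(b,cv2.COLOR_RGB2GRAY)
old=cv2.cvtColor(cv2.resize(cv2.imread('pics/side0.png'),(512,384),interpolation=cv2.INTER_AREA),cv2.COLOR_BGR2GRAY)
t=old[173:188,250:260]
r=cv2.matchTemplate(g[140:190,235:300],t,cv2.TM_CCOEFF_NORMED);_,m,_,l=cv2.minMaxLoc(r)
pk=np.array(l)+[235,140]-[250,173]+(np.array([402.5,76.5])/5-.5+[175,160])
from scipy.optimize import least_squares
w=least_squares(lambda X:proj('side',np.r_[X,.1125])-pk,[.56,-.03]).x
th=1.75;print(m,pk,w,world(P,(50-85*np.cos(th),10.5-85*np.sin(th),112.5)))
print(jig(),go((50-85*np.cos(th),10.5-85*np.sin(th),118)))"
```

```text
0.6864892244338989 [256.  150.8] [ 0.5659985  -0.03117629] [[ 0.56904678 -0.03100662  0.1125    ]]
(array([  0.4,   1.9, 124. ]), 26.4667, array([ 0.21,  1.04, -0.32]), 0.4174842850719147) [ 1.6 99.1  6. ]
```

{"op": "jog_arm", "data": {"turn": [[0,0,0],[0,0,0],[0,0,0],[0,0,0],[0,0,0],[0,0,0]], "delta_pos": [[0.0005,0.025,0],[0.0005,0.025,0],[0.0005,0.025,0],[0.0005,0.024,0],[0,0,0],[0,0,0]], "gripper": [0.036,0.036,0.036,0.036,0.036,0.036]}}

```text
time: 26.97
tool_pos: [0.5693, -0.0318, 0.1239]
tcp_rot: [-3.077, -0.631, 0.0]
wrist_force: [-0.1, -0.6, -0.3]
width: 0.423
grip_force: 0.0
```

{"op": "jog_arm", "data": {"turn": [[0,0,0],[0,0,0],[0,0,0],[0,0,0],[0,0,0],[0,0,0],[0,0,0]], "delta_pos": [[0,0,0.01],[0,0,0.01],[0,0,0.01],[0,0,0.01],[0,0,0.01],[0,0,0.002],[0,0,0]], "gripper": [0.036,0.036,0.036,0.036,0.036,0.036,0.036]}}

```text
time: 27.55
tool_pos: [0.5676, -0.0305, 0.0702]
tcp_rot: [-3.076, -0.632, 0.005]
wrist_force: [0.2, 0.2, 0.3]
width: 0.423
grip_force: 0.0
```

{"op": "jog_arm", "data": {"turn": [[0,0,0],[0,0,0],[0,0,0],[0,0,0]], "delta_pos": [[0,0,0],[0,0,0],[0,0,0],[0,0,0]], "gripper": [0.016,0.016,0.016,0.016]}}

```text
time: 27.88
tool_pos: [0.5696, -0.031, 0.0727]
tcp_rot: [3.077, 0.631, 0.002]
wrist_force: [-0.3, -0.2, -0.3]
width: 0.191
grip_force: 0.0
```

```bash
python3 -c "
from h import *
print(jig(),go((50-85*np.cos(1.75),10.5-85*np.sin(1.75),71)))
th=np.arange(1.75,-.16,-.1);p=np.c_[50-85*np.cos(th),10.5-85*np.sin(th)]
for i in range(len(th)-1):print(th[i+1].round(2),rel(list(p[i+1]-p[i])+[0])[:2])"
```

```text
(array([ 65.7, -73. ,  72.7]), 27.8833, array([-0.34, -0.23, -0.34]), 0.19135788935068954) [-0.5 -0.2  1.7]
1.65 [-7.19 -4.53]
1.55 [-6.7  -5.23]
1.45 [-6.14 -5.87]
1.35 [-5.52 -6.46]
1.25 [-4.85 -6.97]
1.15 [-4.13 -7.42]
1.05 [-3.37 -7.8 ]
0.95 [-2.57 -8.1 ]
0.85 [-1.75 -8.31]
0.75 [-0.91 -8.45]
0.65 [-0.07 -8.5 ]
0.55 [ 0.78 -8.46]
0.45 [ 1.62 -8.34]
0.35 [ 2.45 -8.14]
0.25 [ 3.25 -7.85]
0.15 [ 4.01 -7.49]
0.05 [ 4.74 -7.05]
-0.05 [ 5.42 -6.54]
-0.15 [ 6.05 -5.97]
```

{"op": "jog_arm", "data": {"turn": [[0,0,0],[0,0,0],[0,0,0],[0,0,0],[0,0,0],[0,0,0],[0,0,0],[0,0,0],[0,0,0],[0,0,0],[0,0,0],[0,0,0],[0,0,0],[0,0,0],[0,0,0],[0,0,0],[0,0,0],[0,0,0],[0,0,0],[0,0,0]], "delta_pos": [[-0.0036,-0.0022,0],[-0.0036,-0.0023,0],[-0.0034,-0.0025,0],[-0.0033,-0.0027,0],[-0.0031,-0.0029,0],[-0.0031,-0.003,0],[-0.0028,-0.0032,0],[-0.0027,-0.0033,0],[-0.0025,-0.0034,0],[-0.0024,-0.0035,0],[-0.0021,-0.0037,0],[-0.002,-0.0037,0],[-0.0017,-0.0039,0],[-0.0017,-0.0039,0],[-0.0013,-0.004,0],[-0.0013,-0.0041,0],[-0.0009,-0.0041,0],[-0.0009,-0.0042,0],[-0.0005,-0.0042,0],[-0.0004,-0.0042,0]], "gripper": [0.016,0.016,0.016,0.016,0.016,0.016,0.016,0.016,0.016,0.016,0.016,0.016,0.016,0.016,0.016,0.016,0.016,0.016,0.016,0.016]}}

```text
time: 29.55
tool_pos: [0.5018, 0.0159, 0.072]
tcp_rot: [-3.077, -0.632, 0.0]
wrist_force: [-0.2, -1.4, 0.2]
width: 0.182
grip_force: 0.5
```

```bash
python3 -c "
from h import *
print(jig(),go((50-85*np.cos(.75),10.5-85*np.sin(.75),71)))"
```

```text
(array([-12.6, -47.2,  72. ]), 29.55, array([-0.21, -1.4 ,  0.23]), 0.18197238381623138) [0.2 0.4 1. ]
```

On track, and the grip force of 0.5 N shows the gate is following.

{"op": "jog_arm", "data": {"turn": [[0,0,0],[0,0,0],[0,0,0],[0,0,0],[0,0,0],[0,0,0],[0,0,0],[0,0,0],[0,0,0],[0,0,0],[0,0,0],[0,0,0],[0,0,0],[0,0,0],[0,0,0],[0,0,0]], "delta_pos": [[0,-0.0042,0],[0,-0.0043,0],[0.0004,-0.0042,0],[0.0004,-0.0042,0],[0.0008,-0.0042,0],[0.0008,-0.0042,0],[0.0012,-0.0041,0],[0.0012,-0.0041,0],[0.0016,-0.0039,0],[0.0016,-0.0039,0],[0.002,-0.0037,0],[0.002,-0.0037,0],[0.0024,-0.0035,0],[0.0023,-0.0035,0],[0,0,0],[0,0,0]], "gripper": [0.016,0.016,0.016,0.016,0.016,0.016,0.016,0.016,0.016,0.016,0.016,0.016,0.016,0.016,0.016,0.016]}}

```text
time: 30.88
tool_pos: [0.4955, 0.0737, 0.072]
tcp_rot: [-3.077, -0.632, 0.0]
wrist_force: [-0.8, 0.0, 0.8]
width: 0.185
grip_force: 0.0
```

```bash
python3 -c "
from h import *
print(jig(),go((50-85*np.cos(.0),10.5-85*np.sin(.0),71)))"
```

```text
(array([-35.1,   6.4,  72. ]), 30.8833, array([-0.79,  0.01,  0.77]), 0.18502619072607357) [ 2.7 -3.1  1. ]
```

{"op": "jog_arm", "data": {"turn": [[0,0,0],[0,0,0],[0,0,0],[0,0,0],[0,0,0]], "delta_pos": [[0.0007,-0.001,0],[0.0007,-0.001,0],[0.0007,-0.001,0],[0,0,0],[0,0,0]], "gripper": [0.016,0.016,0.016,0.016,0.016]}}

```text
time: 31.3
tool_pos: [0.4962, 0.0769, 0.072]
tcp_rot: [-3.077, -0.631, -0.0]
wrist_force: [0.9, -0.7, -0.1]
width: 0.189
grip_force: 0.2
```

{"op": "jog_arm", "data": {"turn": [[0,0,0],[0,0,0],[0,0,0],[0,0,0]], "delta_pos": [[0.0007,-0.001,0],[0.0007,-0.001,0],[0,0,0],[0,0,0]], "gripper": [0.016,0.016,0.016,0.016]}}

```text
time: 31.63
tool_pos: [0.4968, 0.0785, 0.072]
tcp_rot: [3.076, 0.632, -0.0]
wrist_force: [0.8, -4.8, 0.1]
width: 0.187
grip_force: 2.5
```

{"op": "jog_arm", "data": {"turn": [[0,0,0],[0,0,0],[0,0,0],[0,0,0]], "delta_pos": [[0.0005,-0.001,0],[0,-0.0005,0],[0,0,0],[0,0,0]], "gripper": [0.016,0.016,0.016,0.016]}}

```text
time: 31.97
tool_pos: [0.4969, 0.0787, 0.072]
tcp_rot: [3.074, 0.632, -0.0]
wrist_force: [0.6, -9.8, 0.1]
width: 0.188
grip_force: 4.9
```

Firmly against the stop. Opening the fingers and retreating.

{"op": "jog_arm", "data": {"turn": [[0,0,0],[0,0,0],[0,0,0],[0,0,0],[0,0,0],[0,0,0],[0,0,0],[0,0,0],[0,0,0],[0,0,0],[0,0,0],[0,0,0]], "delta_pos": [[0,0.001,0],[0,0.001,0],[0,0,0],[0,0,0],[0,0,-0.01],[0,0,-0.03],[0,0,-0.03],[0,0,-0.03],[-0.03,0.02,-0.01],[-0.03,0.02,0],[-0.03,0.02,0],[0,0,0]], "gripper": [0.036,0.036,0.036,0.036,0.036,0.036,0.036,0.036,0.036,0.036,0.036,0.036]}}

```text
time: 32.97
tool_pos: [0.4355, -0.0149, 0.1829]
tcp_rot: [3.076, 0.627, -0.002]
wrist_force: [-0.2, 0.1, -1.6]
width: 0.419
grip_force: 0.0
```

```bash
python3 -c "
from h import *
import cv2
print(jig())
g=cv2.cvtColor(vision.read_camera('side'),cv2.COLOR_RGB2GRAY)
old=cv2.cvtColor(cv2.resize(cv2.imread('pics/side0.png'),(512,384),interpolation=cv2.INTER_AREA),cv2.COLOR_BGR2GRAY)
def loc(t0,r):
  y0,y1,x0,x1=t0;m=cv2.matchTemplate(g[y0-r:y1+r,x0-r:x1+r],old[y0:y1,x0:x1],cv2.TM_CCOEFF_NORMED);_,v,_,l=cv2.minMaxLoc(m);return round(v,2),l[0]-r,l[1]-r
print('peg',loc((172,190,249,262),12),'pot',loc((203,226,284,304),8),'vice',loc((228,252,226,285),8),'glue',loc((162,188,188,206),8),'blanks',loc((222,262,120,184),8))
b=world(P,[(0,-137,11),(0,-120,11),(0,-160,11),(0,54,70)]);q=proj('side',b).round().astype(int);print([int(g[v,u]) for u,v in q])
for a in(-.1,-.05,0,.05,.1):print(a,proj('side',world(P,(50-85*np.cos(a),10.5-85*np.sin(a),112.5)))-proj('side',world(P,(50-85*np.cos(0),10.5,112.5))))"
```

```text
(array([-67.4, -95.5, 182.9]), 32.9667, array([-0.23,  0.06, -1.63]), 0.4188794598277762)
peg (0.91, -2, 0) pot (1.0, 0, 0) vice (1.0, 0, 0) glue (1.0, 0, 0) blanks (1.0, 0, 0)
[207, 208, 205, 205]
-0.1 [[-3.57953064  1.02319876]]
-0.05 [[-1.7530867   0.52995454]]
0 [[0. 0.]]
0.05 [[ 1.67503784 -0.56478182]]
0.1 [[ 3.26768206 -1.16241391]]
```

```bash
python3 -c "
from workcell import ticket
print(ticket.finish_job())"
```

```text
the job is handed in; nothing more can be done
None
```

The job is handed in at about 33 s: the plate lies in the catch tray, the gate is shut against its stop, the things around the jig have not moved, and the highest pressing force I read on the plate was about 9.4 N.

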